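Find the undrilled disc, load it and bring it under the drill

TASK

Set up the drill for the next piece: of the three turned wooden discs only one is still undrilled (pale, with a pencilled ring on top), and it may be in the sliding jig, on the cork mat or in the tray. If a drilled disc sits in the jig's nest, first lay it flat in the orange wooden tray, beside whatever lies there, and lay the undrilled one in the nest, ring up; leave the other drilled discs where they are. Then slide the jig until the pencilled ring is right under the drill bit, pull the feed lever all the way down so that the bit comes to the ring, let the lever rise again, and leave the jig there. Never bring the bit down over a drilled disc, and do not shift or tip the thread spools, the little parasol or the little stool.

Things in the scene. Friction and masses are not known exactly. Their poses are not given: they have to be found in the camera images.
- blank: the undrilled disc: pale plain wood, domed on top, 36 mm across, 12 mm high (straight-sided for grasping up to 10 mm), with a pencilled ring 8 mm across and a dot in the middle of its top. Origin: centre of its underside, z up. It may start in the jig's nest, on the cork mat or in the tray.
- mark (a point): the pencilled dot: centre of the blank's top, 12 mm above its underside
- drilled_a: a drilled disc: orange-brown varnished wood with a dark hole in the middle, 36 mm across, 12 mm high (straight-sided up to 10 mm). Origin: centre of its underside, z up
- drilled_b: the other drilled disc, just like drilled_a
- tray: orange-brown shallow wooden tray, loose, 85 x 190 x 21 mm, floor 5 mm thick, inside 76 x 180 mm. Origin: centre of its underside; its length lies along its y axis
- cork_mat: fixed cork mat 85 x 120 x 5 mm, long side along its y. Origin: centre of its underside. One disc and the red spool stand on it at the start
- jig: sliding drilling jig, loose: plywood sole 85 (x) x 205 (y) x 5 mm that slides on the table, with a nest and an upright dark wooden handle on it. Origin: centre of its underside, z up. At the start it stands left of the drill, a little off the fence
- nest (a point): centre of the nest's floor, on the jig at (0, -65, 5) mm: a round seat 43 mm across for a disc, between two curved cheeks 6 mm high (tops 11 mm above the table) on its +x and -x sides; open 30 mm wide on its +y and -y sides, so that fingers closing along the jig's y can take the disc
- handle (a point): middle of the top of the jig's handle, on the jig at (0, 70, 45) mm. The handle is an upright block 46 mm along the jig's x and 18 mm along its y, its top 45 mm above the table, graspable over its upper 30 mm
- drill_stand: fixed drill stand; origin on the table right under the bit, z up. Foot 14 mm high; column 224 mm high at x = 93 mm; black upright drill, 39 mm thick (clamp ring 50 mm), 62 to 170 mm above the table when raised
- fence (a point): on the face of the fence, straight behind the bit: an aluminium bar 16 mm high whose face looks to the stand's -x at stand x = 42.5 mm, from stand y = -100 to +200 mm. With the jig's +x edge flat against it the nest travels along the stand's y right under the bit
- bit_tip (a point): tip of the drill bit, 43.5 mm above the table when raised and 18.5 mm with the lever fully down, that is 1.5 mm above the top of a disc in the nest; it moves straight down
- feed_lever (a joint): angle of the feed lever: 0 raised (where its spring holds it), 0.9 rad fully down at the depth stop; it drives the drill down 25 mm
- lever_ball (a point): centre of the black ball (24 mm) at the lever's end. It runs on an arc of 150 mm radius in the stand's xz plane round (70, -80, 140) mm of the stand, pointing to -x, 0.5 rad above level when raised, 0.4 below when down: from 212 to 82 mm above the table. 3 to 6 N push it down; let go, it rises by itself
- spool_red: bystander: spool of red thread, 24 mm across, 36 mm high, on the cork mat. Origin: centre of its underside
- spool_blue: bystander: spool of blue thread, 24 mm across, 36 mm high, on the table beside the tray. Origin: centre of its underside
- parasol: bystander: small green turned parasol, 43 mm across, 84 mm high, on the table before the tray. Origin: centre of its underside
- stool: bystander: miniature stool with a black top 68 mm across, 58 mm high, right of the drill stand's foot. Origin: centre of its underside
- goblet (a point): obstacle, fixed: middle of the rim of a dark turned wooden goblet, 56 mm across, 57 mm high, on the table before the drill
- black_figure_10: obstacle, fixed: black carved figure group, 45 x 89 mm foot, 143 mm high, nearer the robot than the tray and the drill. Origin: centre of its underside

How it is judged:
On the way:
1. with the undrilled disc in the jig's nest and its ring under the bit, the feed lever has been pulled fully down (horizontal distance between bit_tip and mark below 0.004 m and value of joint feed_lever above 0.82 rad and horizontal distance between blank and nest below 0.006 m and z of blank in the frame of jig below 0.009 m and angle between blank's own z axis and vertical below 0.1 rad), for 0.2 s.
At the end, for the whole second after the job is handed in: Each drilled disc lies flat, hole up, on the tray's floor or within 20 mm of where it started; the undrilled disc lies flat, ring up, in the nest (within 6 mm of its centre) with its dot within 4 mm of the point under the bit; the lever is up again (below 0.08 rad); jig and discs at rest (horizontal distance between bit_tip and mark below 0.004 m and horizontal distance between blank and nest below 0.006 m and z of blank in the frame of jig below 0.009 m and angle between blank's own z axis and vertical below 0.1 rad and value of joint feed_lever below 0.08 rad and linear speed of each of blank, jig below 0.01 m/s and ((x of drilled_a in the frame of tray between -0.03 and 0.03 m and y of drilled_a in the frame of tray between -0.08 and 0.08 m and z of drilled_a in the frame of tray below 0.01 m and angle between drilled_a's own z axis and vertical below 0.15 rad and linear speed of drilled_a below 0.01 m/s) or (distance of drilled_a from where it was at the start of the episode below 0.02 m and angle between drilled_a's own z axis and vertical below 0.15 rad)) and ((x of drilled_b in the frame of tray between -0.03 and 0.03 m and y of drilled_b in the frame of tray between -0.08 and 0.08 m and z of drilled_b in the frame of tray below 0.01 m and angle between drilled_b's own z axis and vertical below 0.15 rad and linear speed of drilled_b below 0.01 m/s) or (distance of drilled_b from where it was at the start of the episode below 0.02 m and angle between drilled_b's own z axis and vertical below 0.15 rad))); the robot touches nothing.
It fails at once if the bit brought down over a drilled disc (value of joint feed_lever above 0.3 rad and (horizontal distance between bit_tip and drilled_a below 0.02 m or horizontal distance between bit_tip and drilled_b below 0.02 m)).
It fails at once if spool red shifted by more than 15 mm or tipped (distance of spool_red from where it was at the start of the episode above 0.015 m or angle between spool_red's own z axis and vertical above 0.4 rad).
It fails at once if spool blue shifted by more than 15 mm or tipped (distance of spool_blue from where it was at the start of the episode above 0.015 m or angle between spool_blue's own z axis and vertical above 0.4 rad).
It fails at once if parasol shifted by more than 15 mm or tipped (distance of parasol from where it was at the start of the episode above 0.015 m or angle between parasol's own z axis and vertical above 0.4 rad).
It fails at once if stool shifted by more than 15 mm or tipped (distance of stool from where it was at the start of the episode above 0.015 m or angle between stool's own z axis and vertical above 0.4 rad).
It also fails if it takes over 72 s, if anything falls off the work surface, if the arm or the gripper's body presses on something with over 40 N, if the wrist force passes 120 N, or if a joint passes its speed limit or range.

ROBOT

A 6-joint arm with a two-finger parallel gripper is mounted at the origin on the work surface; the furniture and walls round the work are solid. World frame = base frame: x ahead of the robot, y to its left, z up, the work surface at z = 0. Lengths are in m, angles in rad, forces in N, time in s.
With the tool pointing down it reaches from about 0.325 to 0.9 m from the base axis. Payload 3.5 kg.
Tool frame: the origin (TCP) lies on the centre line of the jaws, within the pads' length; the fingertips stand 14 mm ahead of it and the grasp point (between the pads) lies 5 mm behind it; z points along the fingers, y is the line along which they close (so a half turn about z gives the same grasp; the last joint's range is limited). The gripper opens to 85 mm and grips with 20 to 120 N. Pads are 22 mm wide; open, the fingers measure 114 mm over their backs; the gripper's body (76 mm by 85 mm) begins 54 mm behind the grasp point. The pads swing forward as they close: fully open they stand 13 mm farther back than shut.
Start: joints at [1.027, 0.276, -0.026, 1.268, 0, 1.467], TCP at [0.267, 0.565, 0.245] pointing down, gripper open.
Joint ranges: [-3.12, 3.12], [-0.85, 1.88], [-1.08, 1.24], [-1.95, 2.15], [-1.57, 1.53], [-3.14, 3.14]. Speed limits (rad/s): [2.57, 2.57, 3.14, 3.14, 3.14, 3.14].

INTERFACE

Orientations are given as a unit quaternion [w, x, y, z].
In Python, from workcell import r gives the robot as it stands.
- The arm moves only by the tool step_arm, never from a script. Its argument "plan" is a list of rows, each a list of 7 numbers: the shift along the tool's x, y, z as a fraction of full scale, then the turn, a rotation vector about the tool's x, y, z as a fraction of full scale, then the opening, from -1 (shut) to 1 (fully open). A call has 1 to 10 rows; each row shifts and turns the commanded pose from where the row before left it, along the tool's axes as they then stand; what a row does not reach is not made up. Full scale, the value 1, is 0.03 m for a shift and 6 degrees for a turn. A row lasts 1/8 s, in which the tool goes at most 62.5 mm and 10.7 degrees, less where a joint would pass 70% of its speed; a pose out of reach is approached as far as the arm can. A call with a number of a shift or a turn outside -1 to 1 is refused whole. A call with a gripper value outside its range is refused whole. The fingers move at their own pace and stop on an object; "squeeze" is the grip in N (left out, the last holds). Time passes only in rows, so rows that do not move let the fingers close. It gives the time, the measured TCP pose, the force, the opening and the grip force at its end, in the units of the state.
- r.sense(): the state, without advancing time (a new reading comes with each control period).
- r.capture(name): name is "side" or "top" or "wrist"; returns (picture, depth): 480x640x3 uint8, red, green, blue; 480x640 float32, m along the optical axis (not along the pixel's ray), 0 where there is no reading.
- r.camera_info(name): a dict with "camera_matrix" (3x3 intrinsics, pixels), "rvec" (rotation vector, rad) and "tvec" (3), from world to camera coordinates, as OpenCV has them. Camera axes: x right, y down, z forward; pixel columns grow to the right and rows downward; lengths in m; the calibration is good to about 2 mm. A picture is of the moment at which its call begins: read the wrist's pose just before it. camera_info takes no time and is no camera call; for the wrist camera it gives the pose at the moment of the call.
- r.finish_job(): hands the job in; it is judged then, once.
Trained networks look in the newest picture that a camera, given by its name, has taken for a name from the list of things; names that differ only in an ending like _2 or _b are one class to them, and where a whole thing is asked for, a point or a joint stands for the part that bears it (a point fixed in the world has none). Each returns a list of dicts, best first, with "confidence" (0 to 1); they miss things now and then, are a little off and sometimes report something else, mostly with a low value. They report only what shows in the picture. A call takes as long as a camera call.
- r.masks_of(camera, name): "mask" (480x640 bool, what is visible of it) and "centre" ([column, row] in pixels, amid what is visible of it).
The state is a dict: "time_s": time; "joint_pos": joint angles; "dq": joint speeds; "joint_torque": joint torques, N m; "ee_pos": TCP position; "tcp_rot": TCP orientation; "contact_force": force on the tool from outside, world axes, zero at the start; "torque": the same for the moment, N m; "width": opening from 0.0 (shut) to 1.0 (fully open); "gripper_force": force on a finger pad.
Only numpy, scipy, OpenCV 4.12 (cv2) and the standard library are available. Lean on these libraries where they do the work, as an engineer would, in place of code of your own. Each camera call takes 0.05 s, during which the arm holds its last target. There are 200 camera calls.

## Working session

There is one attempt and no reset: what is moved stays moved. The work goes in short steps, Python scripts to look and compute and a tool call to move; the robot and the scene stay as the last step left them, time stands still between calls to the robot, and variables do not carry over. Pictures are saved under pics/ and viewed, at most 10 in all, crops included, and the job is handed in when it is done.

Besides the shell and the picture viewer there is one more tool, called by a JSON object that holds its "fn" and its "kwargs". step_arm: Moves the arm, as the interface text tells. Shift numbers are shares of 0.03 m and turn numbers shares of 6 degrees, none past 1 either way. Its arguments: {"type":"object","properties":{"plan":{"type":"array","items":{"type":"array","items":{"type":"number","minimum":-1,"maximum":1}}},"squeeze":{"type":"number"}},"required":["plan"]}

```bash
ls; mkdir -p pics
cat > h.py <<'E'
import numpy as np, cv2
from workcell import r
from scipy.spatial.transform import Rotation as R
def cam(n):
    i=r.camera_info(n); K=np.array(i["camera_matrix"]); M=cv2.Rodrigues(np.array(i["rvec"],float))[0]; t=np.array(i["tvec"],float).ravel()
    return K,M,t
def cloud(n,d):
    K,M,t=cam(n); v,u=np.mgrid[:480,:640]
    p=np.stack([(u-K[0,2])/K[0,0]*d,(v-K[1,2])/K[1,1]*d,d],-1)
    return (p-t)@M
def ray(n,u,v,z):
    K,M,t=cam(n); c=-M.T@t; w=M.T@np.array([(u-K[0,2])/K[0,0],(v-K[1,2])/K[1,1],1])
    return c+w*(z-c[2])/w[2]
def proj(n,p):
    K,M,t=cam(n); q=K@(M@np.array(p)+t); return q[:2]/q[2]
def save(n,f):
    im,d=r.capture(n); cv2.imwrite("pics/"+f,cv2.cvtColor(im,cv2.COLOR_RGB2BGR)); return im,d
E
python3 - <<'E'
from h import *
s=r.sense(); print(s)
a={}
for n in("top","side"):
    im,d=save(n,n+"0.png"); c=cloud(n,d); K,M,t=cam(n); print(n,"cam at",-M.T@t)
    for k in "blank drilled_a tray cork_mat jig handle nest drill_stand lever_ball spool_red spool_blue parasol stool goblet black_figure_10".split():
        for m in r.masks_of(n,k):
            if m["confidence"]<.3: continue
            P=c[m["mask"]&(d>0)]
            print(n,k,round(m["confidence"],2),np.round(m["centre"]),m["mask"].sum(),np.round(np.median(P,0),3) if len(P) else "",np.round(np.percentile(P,[2,98],axis=0),3).tolist() if len(P) else "")
E
```

```text
pics
{'time_s': 0.0, 'joint_pos': array([ 1.02662088e+00,  2.77148965e-01, -2.78732087e-02,  1.26799535e+00,
       -5.51153159e-06,  1.46739393e+00]), 'dq': array([-9.74890001e-04,  1.74201209e-03,  7.58244513e-04,  1.58329069e-03,
       -5.12534634e-05,  1.05003928e-03]), 'joint_torque': array([-7.03463016e-06, -4.45509982e+01,  2.95201260e+01,  1.63541653e-02,
       -2.08451479e-04,  9.18555514e-06]), 'ee_pos': array([0.26627582, 0.56462179, 0.24415336]), 'tcp_rot': array([-3.50736024e-04,  2.18606680e-01,  9.75812424e-01, -1.05376377e-03]), 'contact_force': array([-0.45680238,  0.08790398,  0.13999184]), 'torque': array([ 0.01097201, -0.02224038, -0.00261445]), 'gripper_force': 0.0, 'width': 1.0026984353439725}
top cam at [0.19367375 0.01744982 1.6239961 ]
top blank 0.7 [389. 257.] 141 [ 0.473 -0.18   0.014] [[0.459, -0.196, 0.003], [0.49, -0.164, 0.023]]
top drilled_a 0.46 [360. 304.] 504 [ 0.353 -0.082  0.088] [[0.316, -0.107, -0.001], [0.393, -0.064, 0.142]]
top tray 0.96 [406. 263.] 2327 [ 0.457 -0.219  0.006] [[0.393, -0.303, -0.004], [0.524, -0.124, 0.024]]
top cork_mat 0
[... 763 characters left out ...]
2], [0.663, 0.238, 0.222]]
top lever_ball 0.54 [331. 215.] 273 [ 0.547 -0.016  0.182] [[0.477, -0.028, 0.141], [0.626, -0.008, 0.225]]
top spool_red 0.42 [238. 296.] 61 [0.379 0.22  0.036] [[0.369, 0.212, 0.016], [0.388, 0.231, 0.044]]
top spool_blue 0.62 [424. 242.] 74 [ 0.51  -0.259  0.031] [[0.501, -0.271, 0.006], [0.521, -0.25, 0.038]]
top stool 0.69 [344. 196.] 488 [ 0.63  -0.058  0.057] [[0.601, -0.088, 0.047], [0.662, -0.029, 0.064]]Traceback (most recent call last):
  File "<stdin>", line 7, in <module>
ValueError: it knows: bit_tip, black_figure, blank, cork_mat, drill_stand, drilled, feed_lever, fence, handle, jig, lever_ball, mark, nest, parasol, spool_blue, spool_red, stool, tray
```

```bash
python3 -c "
import cv2,os
print(os.listdir('pics'))"
```

```text
['top0.png']
```

View pics/top0.png

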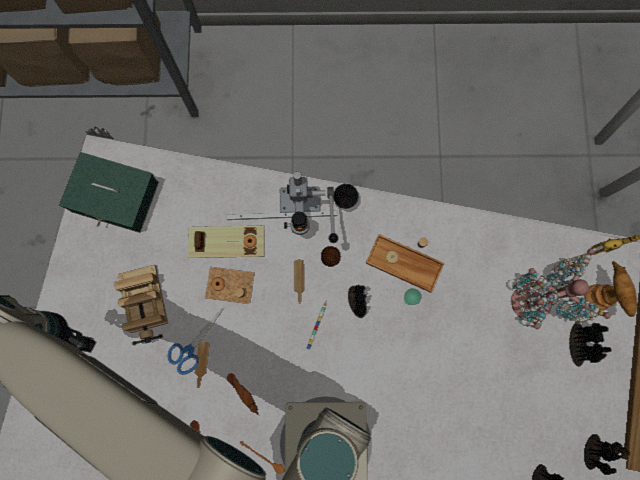

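The top view shows a drilled disc in the jig's nest at (249,240), another drilled one on the mat at (218,284) beside the red spool, and the blank in the tray at (391,257). The drill is at (299,220), with the lever ball at (333,238).

Run:
```python
from h import *
im,d=save("side","side0.png"); K,M,t=cam("side"); print(-M.T@t); c=cloud("side",d)
for k in "blank drilled tray jig drill_stand fence lever_ball bit_tip spool_red spool_blue parasol stool".split():
    for m in r.masks_of("side",k):
        if m["confidence"]<.3: continue
        P=c[m["mask"]&(d>0)]
        print(k,round(m["confidence"],2),np.round(m["centre"]),m["mask"].sum(),np.round(np.median(P,0),3),np.round(np.percentile(P,[2,98],axis=0),3).tolist())
im,d=r.capture("top"); c=cloud("top",d)
b=cv2.cvtColor(im[170:330,180:440],cv2.COLOR_RGB2BGR); cv2.imwrite("pics/topz.png",cv2.resize(b,(780,480),interpolation=cv2.INTER_CUBIC))
m=r.masks_of("top","jig")[0]["mask"]&(d>0); x=c[m]; x=x[x[:,2]<.012]; print("jig",cv2.minAreaRect(x[:,:2].astype(np.float32)*1000))
m=r.masks_of("top","tray")[0]["mask"]&(d>0); x=c[m]; print("tray",cv2.minAreaRect(x[:,:2].astype(np.float32)*1000))
for k in("fence","parasol","black_figure","drilled"):
    for q in r.masks_of("top",k):
        x=c[q["mask"]&(d>0)]; print(k,q["confidence"],q["centre"],np.round(np.median(x,0),3),cv2.minAreaRect(x[:,:2].astype(np.float32)*1000))
for n,(u,v,z) in dict(nestdisc=(249,240,.017),blank=(391,257,.017),bodyball=(333,238,.212),matdisc=(218,284,.017)).items(): print(n,ray("top",u,v,z))
K,M,t=cam("wrist"); print("wristcam",-M.T@t,K[0,0],M)
```

```text
[0.36990635 1.00050498 0.96788735]
blank 0.43 [359. 240.] 117 [ 0.475 -0.174  0.016] [[0.46, -0.194, 0.008], [0.491, -0.161, 0.022]]
blank 0.33 [404. 250.] 1441 [ 0.353 -0.082  0.063] [[0.317, -0.223, -0.0], [0.39, -0.063, 0.138]]
drilled 0.82 [365. 397.] 251 [0.405 0.287 0.014] [[0.39, 0.268, 0.007], [0.42, 0.301, 0.019]]
drilled 0.8 [309. 354.] 217 [0.52  0.204 0.014] [[0.505, 0.186, 0.007], [0.536, 0.219, 0.019]]
tray 0.87 [364. 230.] 2034 [ 0.457 -0.214  0.008] [[0.389, -0.306, -0.0], [0.525, -0.114, 0.024]]
tray 0.56 [310. 353.] 241 [0.521 0.204 0.013] [[0.505, 0.178, 0.004], [0.538, 0.219, 0.018]]
jig 0.6 [303. 387.] 3716 [0.519 0.281 0.007] [[0.479, 0.167, 0.002], [0.562, 0.366, 0.045]]
drill_stand 0.78 [278. 280.] 4793 [0.605 0.076 0.103] [[0.495, -0.017, 0.004], [0.665, 0.242, 0.221]]
fence 0.81 [277. 278.] 4653 [0.606 0.076 0.105] [[0.492, -0.017, 0.007], [0.664, 0.237, 0.221]]
lever_ball 0.69 [307. 225.] 478 [ 0.562 -0.013  0.174] [[0.477, -0.229, -0.001], [0.642, -0.004, 0.224]]
bit_tip 0.83 [306. 270.] 1319 [0.552 0.076 0.11 ] [[0.523, 0.055, 0.09], [0.643, 0.103, 0.19]]
[... 1516 characters left out ...]
5798)
drilled 0.68 [250.6, 242.1] [0.519 0.199 0.014] ((518.4898071289062, 198.73509216308594), (28.075908660888672, 29.186567306518555), 89.6408462524414)
drilled 0.52 [219.6, 283.0] [0.404 0.282 0.013] ((405.42718505859375, 283.0176696777344), (33.728816986083984, 35.034088134765625), 32.27237319946289)
nestdisc [0.52106856 0.20111407 0.017     ]
blank [ 0.47293682 -0.17703369  0.017     ]
bodyball [ 0.48506191 -0.01856667  0.212     ]
matdisc [0.4031495  0.28082379 0.017     ]
wristcam [0.19797453 0.59864003 0.37437633] 343.9403527829639 [[ 4.26846912e-01  9.04323656e-01 -6.62463754e-04]
 [ 8.63087140e-01 -4.07164089e-01  2.98827700e-01]
 [ 2.69967227e-01 -1.28125445e-01 -9.54306851e-01]]
```

View pics/side0.png

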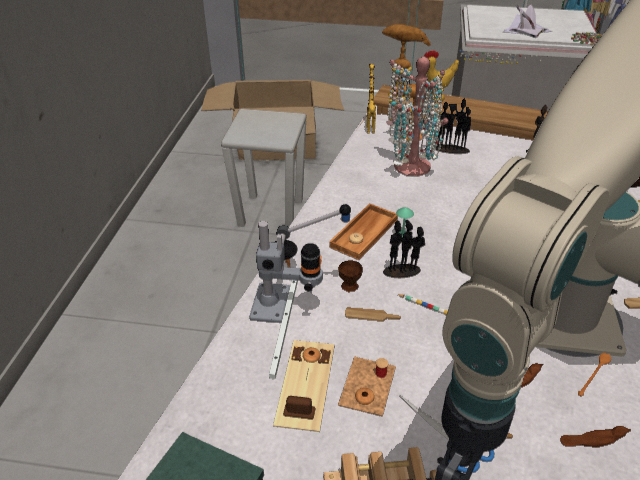

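View pics/topz.png

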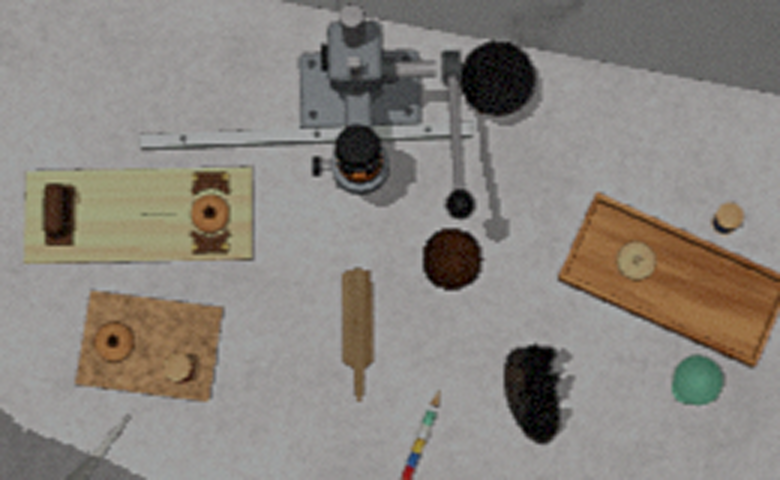

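The side view confirms it: drilled discs at (309,354) in the nest and (365,397) on the mat, the blank in the tray at (357,239), and the lever ball at (345,212). I'll turn the tool onto the jig's yaw and go above the nest.

{"fn": "step_arm", "kwargs": {"plan": [[0,0,0,0,0,-1,0],[0,0,0,0,0,-1,0],[0,0,0,0,0,-1,0],[0,0,0,0,0,-1,0],[0,0,0,0,0,-0.53,0],[-0.6,-0.95,0,0,0,0,0],[-0.6,-0.95,0,0,0,0,0],[-0.6,-0.95,0,0,0,0,0],[-0.6,-0.95,0,0,0,0,0],[-0.6,-0.95,0,0,0,0,0]]}}

```text
time_s: 2.95
ee_pos: [0.362, 0.425, 0.2454]
tcp_rot: [0.0, -0.017, 1.0, 0.0]
contact_force: [0.6, 0.6, -0.6]
width: 0.5
gripper_force: 0.0
```

{"fn": "step_arm", "kwargs": {"plan": [[-0.6,-0.95,0,0,0,0,0],[-0.6,-0.95,0,0,0,0,0],[-0.6,-0.95,0,0,0,0,0],[-0.6,-0.95,0,0,0,0,0],[-0.6,-0.95,0,0,0,0,0],[-0.6,-0.95,0,0,0,0,0],[-0.6,-0.95,0,0,0,0,0],[-0.6,-0.95,0,0,0,0,0],[0,0,0,0,0,0,0],[0,0,0,0,0,0,0]]}}

```text
time_s: 4.2
ee_pos: [0.5127, 0.203, 0.2453]
tcp_rot: [-0.0, -0.017, 1.0, 0.0]
contact_force: [-0.1, -0.2, -0.4]
width: 0.5
gripper_force: 0.0
```

```bash
cat >> h.py <<'E'
def go(target,yaw=None,full=.03):
    """remaining shift in tool units (tool x,y,z) and tool-z turn units; yaw = world angle (deg) of tool y"""
    s=r.sense(); w,x,y,z=s["tcp_rot"]; Q=R.from_quat([x,y,z,w]).as_matrix()
    d=Q.T@(np.array(target)-s["ee_pos"])/full
    cy=np.degrees(np.arctan2(Q[1,1],Q[0,1])); tilt=np.degrees(np.arccos(-Q[2,2]))
    print("t",round(s["time_s"],2),"tcp",np.round(s["ee_pos"],4),"yaw",round(cy,2),"tilt",round(tilt,2),"shift",np.round(d,2),"turn",None if yaw is None else round(-(yaw-cy)/6,3))
E
python3 - <<'E'
from h import *
go([.5195,.2,.2])
im,d=save("wrist","w1.png"); c=cloud("wrist",d)
for k in("drilled","jig","nest"):
    for q in r.masks_of("wrist",k)[:2]:
        x=c[q["mask"]&(d>0)]; print(k,q["confidence"],q["centre"],np.round(np.median(x,0),4),cv2.minAreaRect(x[(x[:,2]<.03)&(x[:,2]>-.01)][:,:2].astype(np.float32)*1000))
# stand fits, top
im,d=r.capture("top"); c=cloud("top",d); 
for nm,cc in(("top",c),):
    f=(cc[...,2]>.011)&(cc[...,2]<.021)&(cc[...,0]>.565)&(cc[...,0]<.62)&(cc[...,1]>-.03)&(cc[...,1]<.27)
    P=cc[f]; print(len(P))
    l=cv2.fitLine(P[:,:2].astype(np.float32),cv2.DIST_HUBER,0,.001,.001).ravel(); print("fence centreline",l,"ang",np.degrees(np.arctan2(l[1],l[0])), "x at y=.06",l[2]+(.06-l[3])*l[0]/l[1])
    n=np.array([l[1],-l[0]]);res=(P[:,:2]-l[2:])@n; print("across",np.percentile(res,[2,10,50,90,98]))
    g=(cc[...,2]>.155)&(cc[...,2]<.185)&(np.hypot(cc[...,0]-.545,cc[...,1]-.06)<.05); P=cc[g]; print("drill top",len(P),cv2.minEnclosingCircle((P[:,:2]*1000).astype(np.float32)),P.mean(0))
    g=(cc[...,2]>.19)&(cc[...,2]<.235)&(np.hypot(cc[...,0]-.485,cc[...,1]+.018)<.022); P=cc[g]; print("ball",len(P),P.mean(0),cv2.minEnclosingCircle((P[:,:2]*1000).astype(np.float32)))
    g=(cc[...,2]>.212)&(cc[...,2]<.24)&(np.hypot(cc[...,0]-.64,cc[...,1]-.06)<.04); P=cc[g]; print("col",len(P),P.mean(0) if len(P) else 0)
E
```

```text
t 4.2 tcp [0.5127 0.203  0.2453] yaw 91.91 tilt 0.03 shift [-0.22 -0.11  1.51] turn None
drilled 0.93 [313.0, 212.3] [0.521  0.1999 0.0138] ((521.7976684570312, 200.2272491455078), (35.38105010986328, 33.020294189453125), 64.9742660522461)
drilled 0.7 [398.9, 97.7] [0.4073 0.2818 0.0137] ((407.3454895019531, 282.3667907714844), (34.2604866027832, 34.272037506103516), 54.00658416748047)
jig 0.89 [375.3, 210.0] [0.5179 0.2704 0.0056] ((523.2930908203125, 266.0577392578125), (87.07001495361328, 207.45668029785156), 0.4775262773036957)
nest 0.72 [374.5, 209.6] [0.5181 0.2707 0.0056] ((523.1363525390625, 266.5788269042969), (86.52266693115234, 208.4774932861328), 0.990401029586792)
361
fence centreline [ 0.06538547 -0.9978601   0.6007126   0.05207337] ang -86.25101 x at y=.06 0.6001932
across [-0.02098061 -0.01592006  0.00165788  0.01090104  0.0144441 ]
drill top 200 ((544.8446044921875, 62.93178176879883), 20.16002655029297) [0.54269067 0.06242168 0.16728542]
ball 92 [ 0.48703287 -0.01866626  0.21702346] ((490.1381530761719, -18.61041259765625), 16.28558921813965)
col 62 [0.63658299 0.06570939 0.22160516]
```

View pics/w1.png

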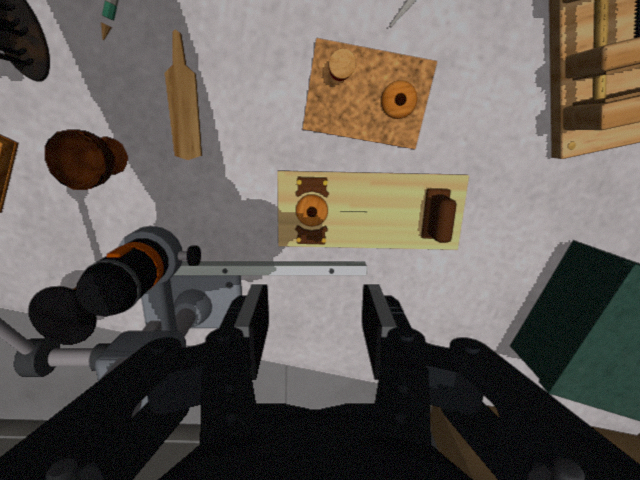

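The wrist view shows the nest disc at (313,211), the handle at (438,215) and the fence face level at row 263. The measured disc centre is (0.5215, 0.200). I'll descend on it.

{"fn": "step_arm", "kwargs": {"plan": [[-0.3,-0.1,0.9,0,0,0.15,0.15],[0,0,0.9,0,0,0,0.15],[0,0,0.9,0,0,0,0.15],[0,0,0.9,0,0,0,0.15],[0,0,0.9,0,0,0,0.15],[0,0,0.9,0,0,0,0.15],[0,0,0.9,0,0,0,0.15],[0,0,0.9,0,0,0,0.15],[0,0,0.2,0,0,0,0.15],[0,0,0,0,0,0,0.15]]}}

```text
time_s: 5.7
ee_pos: [0.522, 0.2004, 0.0234]
tcp_rot: [-0.0, -0.009, 1.0, -0.0]
contact_force: [0.1, -0.9, 0.2]
width: 0.574
gripper_force: 0.0
```

Run:
```python
from h import *
go([.5215,.2,.022],91); s=r.sense(); print(s["contact_force"],s["width"])
im,d=r.capture("wrist"); c=cloud("wrist",d)
for q in r.masks_of("wrist","drilled")[:2]:
    x=c[q["mask"]&(d>0)]; print(q["confidence"],q["centre"],np.round(np.median(x,0),4))
```

```text
t 5.7 tcp [0.522  0.2004 0.0234] yaw 91.05 tilt 0.02 shift [ 0.02 -0.01  0.05] turn 0.009
[ 0.13536173 -0.93225983  0.1944561 ] 0.5737067062874511
0.78 [542.9, 31.9] [0.4128 0.2802 0.0144]
0.78 [312.6, 301.7] [0.5203 0.2003 0.0145]
```

Positioned on the disc; I'll close on it and lift.

{"fn": "step_arm", "kwargs": {"plan": [[0,0,0,0,0,0,-0.5],[0,0,0,0,0,0,-0.5],[0,0,0,0,0,0,-0.5],[0,0,0,0,0,0,-0.5],[0,0,-0.5,0,0,0,-0.5],[0,0,-1,0,0,0,-0.5],[0,0,-1,0,0,0,-0.5],[0,0,-1,0,0,0,-0.5]], "squeeze": 25}}

```text
time_s: 6.8
ee_pos: [0.522, 0.2, 0.13]
tcp_rot: [0.0, -0.009, 1.0, 0.0]
contact_force: [0.9, 0.3, 0.3]
width: 0.391
gripper_force: 24.9
```

{"fn": "step_arm", "kwargs": {"plan": [[0,0,-1,0,0,0,-0.5],[0,0,-1,0,0,0,-0.5],[0,0,-1,0,0,0,-0.5],[0,0,-1,0,0,0,-0.5],[0,0,-1,0,0,0,-0.5],[0.2,-1,-0.3,0,0,0,-0.5],[0.2,-1,0,0,0,0,-0.5],[0.2,-1,0,0,0,0,-0.5],[0.2,-1,0,0,0,0,-0.5],[0.2,-1,0,0,0,0,-0.5]]}}

```text
time_s: 8.05
ee_pos: [0.4942, 0.0486, 0.2881]
tcp_rot: [0.0, -0.009, 1.0, -0.0]
contact_force: [-0.2, -0.4, 0.2]
width: 0.397
gripper_force: 24.9
```

{"fn": "step_arm", "kwargs": {"plan": [[0.2,-1,0,0,0,0,-0.5],[0.2,-1,0,0,0,0,-0.5],[0.2,-1,0,0,0,0,-0.5],[0.2,-1,0,0,0,0,-0.5],[0.2,-1,0,0,0,0,-0.5],[0.2,-1,0,0,0,0,-0.5],[0.2,-1,0,0,0,0,-0.5],[0.2,-1,0,0,0,0,-0.5],[0.2,-1,0,0,0,0,-0.5],[0.2,-0.9,0,0,0,0,-0.5]]}}

```text
time_s: 9.3
ee_pos: [0.4395, -0.2493, 0.2881]
tcp_rot: [0.0, -0.009, 1.0, -0.0]
contact_force: [0.2, -0.1, -1.0]
width: 0.396
gripper_force: 24.9
```

{"fn": "step_arm", "kwargs": {"plan": [[0,0,0,0,0,1,-0.5],[0,0,0,0,0,1,-0.5],[0,0,0,0,0,1,-0.5],[0,0,0,0,0,1,-0.5],[0,0,0,0,0,0.37,-0.5],[0,0,0,0,0,0,-0.5]]}}

```text
time_s: 10.05
ee_pos: [0.4398, -0.2483, 0.288]
tcp_rot: [0.0, 0.218, 0.976, -0.0]
contact_force: [-1.0, -0.5, 0.7]
width: 0.393
gripper_force: 25.0
```

Run:
```python
from h import *
go([.441,-.2487,.03],64.8); print(r.sense()["gripper_force"],r.sense()["width"])
im,d=save("wrist","w2.png"); c=cloud("wrist",d)
for k in("blank","drilled","tray","spool_blue","parasol"):
    for q in r.masks_of("wrist",k)[:2]:
        x=c[q["mask"]&(d>0)]; print(k,q["confidence"],q["centre"],np.round(np.median(x,0),4),cv2.minAreaRect(x[(x[:,2]<.1)&(x[:,2]>-.01)][:,:2].astype(np.float32)*1000))
```

```text
t 10.05 tcp [ 0.4398 -0.2483  0.288 ] yaw 64.83 tilt 0.03 shift [-0.04  0.01  8.6 ] turn 0.004
24.96709316968918 0.39299906761873926
blank 0.92 [379.4, 197.2] [ 0.4755 -0.1806  0.0159] ((478.0678405761719, -180.2862091064453), (34.812137603759766, 35.973052978515625), 67.66577911376953)
drilled 0.87 [315.5, 295.5] [ 0.4365 -0.2462  0.2767] ((567.2200927734375, -298.29107666015625), (107.74210357666016, 84.51514434814453), 2.127051830291748)
drilled 0.28 [344.8, 194.3] [ 0.4582 -0.2179  0.0056] ((464.0509033203125, -212.96815490722656), (201.13861083984375, 93.82228088378906), 64.68951416015625)
spool_blue 0.79 [331.0, 253.3] [ 0.5087 -0.2593  0.0327] ((516.3298950195312, -258.7633972167969), (32.20990753173828, 22.67571449279785), 36.98590087890625)
parasol 0.98 [306.2, 123.7] [ 0.3636 -0.2222  0.0754] ((363.01715087890625, -225.9844970703125), (47.57012939453125, 41.44826889038086), 65.58829498291016)
```

View pics/w2.png

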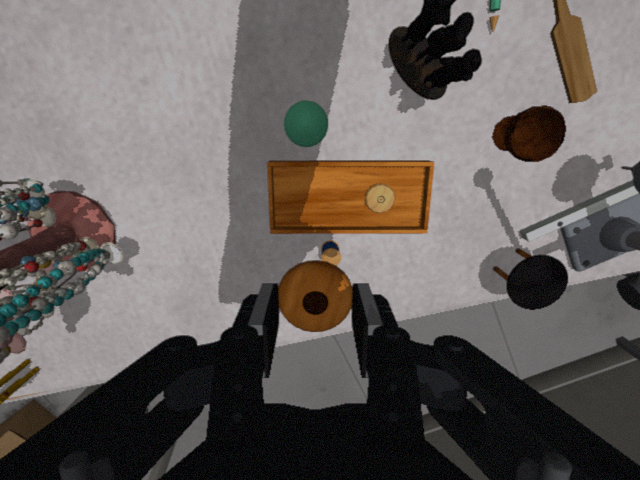

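The disc hangs flat in the jaws at (316,296). The tray spans columns 268–433 with the blank at (380,199), so the left half is free. I'll lower it there.

{"fn": "step_arm", "kwargs": {"plan": [[-0.05,0,1,0,0,0,-0.5],[0,0,1,0,0,0,-0.5],[0,0,1,0,0,0,-0.5],[0,0,1,0,0,0,-0.5],[0,0,1,0,0,0,-0.5],[0,0,1,0,0,0,-0.5],[0,0,1,0,0,0,-0.5],[0,0,1,0,0,0,-0.5],[0,0,0.5,0,0,0,-0.5],[0,0,0.26,0,0,0,-0.5]]}}

```text
time_s: 11.6
ee_pos: [0.4413, -0.2491, 0.0242]
tcp_rot: [-0.0, 0.218, 0.976, 0.0]
contact_force: [0.5, -0.2, 0.6]
width: 0.395
gripper_force: 27.0
```

{"fn": "step_arm", "kwargs": {"plan": [[0,0,0,0,0,0,-0.5],[0,0,0,0,0,0,0],[0,0,0,0,0,0,0.1],[0,0,0,0,0,0,0.1],[0,0,-1,0,0,0,0.15],[0,0,-1,0,0,0,0.15],[0,0,-1,0,0,0,0.15]]}}

```text
time_s: 12.48
ee_pos: [0.4413, -0.249, 0.1155]
tcp_rot: [0.0, 0.218, 0.976, -0.0]
contact_force: [-0.3, -0.8, 0.1]
width: 0.58
gripper_force: 0.0
```

Run:
```python
from h import *
im,d=save("wrist","w3.png"); c=cloud("wrist",d); b=None
for k in("blank","drilled","tray"):
    for q in r.masks_of("wrist",k)[:2]:
        x=c[q["mask"]&(d>0)]; x=x[(x[:,2]<.03)&(x[:,2]>.004)]; m=cv2.minAreaRect(x[:,:2].astype(np.float32)*1000)
        print(k,q["confidence"],q["centre"],np.round(np.median(x,0),4),m)
go([.477,-.180,.0235],64.8)
```

```text
blank 0.75 [422.8, 244.3] [ 0.4775 -0.1827  0.02  ] ((482.2494201660156, -181.8007049560547), (39.75504684448242, 35.29912567138672), 7.768279552459717)
drilled 0.62 [315.5, 238.1] [ 0.442  -0.2499  0.0179] ((443.7207336425781, -250.9816131591797), (36.940940856933594, 35.08157730102539), 74.3582534790039)
tray 0.84 [374.5, 237.7] [ 0.4642 -0.2111  0.0099] ((469.95458984375, -214.15310668945312), (207.91163635253906, 97.32020568847656), 65.01896667480469)
t 12.68 tcp [ 0.4418 -0.2494  0.1151] yaw 64.8 tilt 0.1 shift [-0.07  2.59  3.05] turn 0.001
```

{"fn": "step_arm", "kwargs": {"plan": [[-0.03,0.85,0,0,0,0,0.15],[-0.03,0.85,0,0,0,0,0.15],[-0.03,0.85,0,0,0,0,0.15],[0,0,1,0,0,0,0.15],[0,0,0.5,0,0,0,0.15],[0,0,0,0,0,0,0.15]]}}

```text
time_s: 13.42
ee_pos: [0.4744, -0.1801, 0.0674]
tcp_rot: [-0.002, 0.218, 0.976, 0.001]
contact_force: [0.4, 0.1, -0.5]
width: 0.574
gripper_force: 0.0
```

Run:
```python
from h import *
im,d=save("wrist","w4.png"); c=cloud("wrist",d)
go([.477,-.1815,.0235],64.8)
for k in("blank","drilled"):
    for q in r.masks_of("wrist",k)[:2]:
        x=c[q["mask"]&(d>0)]; x=x[(x[:,2]<.03)&(x[:,2]>.009)]
        print(k,q["confidence"],q["centre"],np.round(np.median(x,0),4),cv2.minAreaRect(x[:,:2].astype(np.float32)*1000),ray("wrist",*q["centre"],.016))
```

```text
t 13.47 tcp [ 0.4754 -0.1807  0.0685] yaw 64.78 tilt 0.16 shift [-0.06 -0.    1.5 ] turn -0.004
blank 0.7 [316.2, 269.0] [ 0.4759 -0.1793  0.0173] ((477.5184631347656, -180.18531799316406), (33.60968017578125, 35.10972595214844), 3.344813823699951) [ 0.47805579 -0.18040107  0.016     ]
blank 0.59 [620.0, 331.4] [ 0.5947 -0.0292  0.0162] ((598.4379272460938, -25.437122344970703), (13.816886901855469, 23.034626007080078), 2.092287063598633) [ 0.59408029 -0.03052433  0.016     ]
drilled 0.82 [184.2, 262.0] [ 0.441  -0.2462  0.0151] ((442.0687255859375, -248.540283203125), (34.835418701171875, 34.972747802734375), 83.73615264892578) [ 0.44278162 -0.24726776  0.016     ]
```

View pics/w4.png

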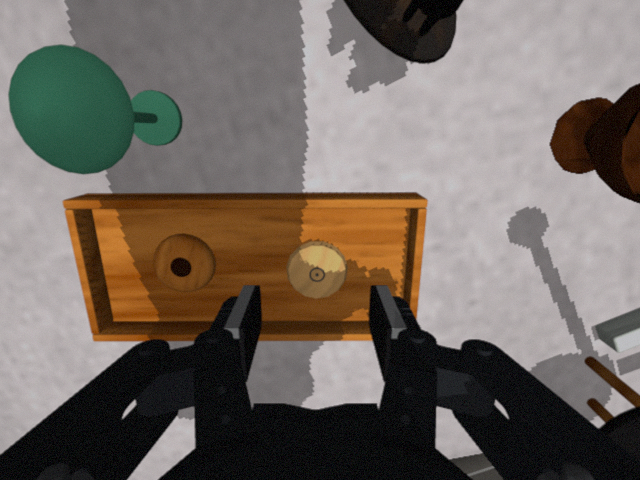

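The drilled disc lies flat at (184,263), and the blank is centred between the fingers at (316,270), ring up. I'll grasp it.

{"fn": "step_arm", "kwargs": {"plan": [[-0.06,0.02,0.7,0,0,0,0.15],[0,0,0.6,0,0,0,0.15],[0,0,0.2,0,0,0,0.15],[0,0,0,0,0,0,-0.5],[0,0,0,0,0,0,-0.5],[0,0,0,0,0,0,-0.5],[0,0,0,0,0,0,-0.5],[0,0,-0.5,0,0,0,-0.5],[0,0,-1,0,0,0,-0.5],[0,0,-1,0,0,0,-0.5]]}}

```text
time_s: 14.82
ee_pos: [0.4783, -0.1812, 0.1011]
tcp_rot: [0.0, 0.218, 0.976, -0.0]
contact_force: [0.8, -0.1, 0.1]
width: 0.394
gripper_force: 25.0
```

{"fn": "step_arm", "kwargs": {"plan": [[0,0,-1,0,0,0,-0.5],[0,0,-1,0,0,0,-0.5],[0,0,-1,0,0,0,-0.5],[0,0,-1,0,0,0,-0.5],[0,0,-1,0,0,0,-0.5],[0,0,-1,0,0,0,-0.5],[0,0,-0.4,0,0,-1,-0.5],[0,0,0,0,0,-1,-0.5],[0,0,0,0,0,-1,-0.5],[0,0,0,0,0,-1,-0.5]]}}

```text
time_s: 16.08
ee_pos: [0.4781, -0.181, 0.2927]
tcp_rot: [0.0, 0.009, 1.0, -0.0]
contact_force: [-0.2, -0.5, -0.8]
width: 0.396
gripper_force: 25.0
```

Run:
```python
from h import *
go([.5225,.2005,.288],91); print(r.sense()["gripper_force"],r.sense()["width"])
```

```text
t 16.07 tcp [ 0.4781 -0.181   0.2927] yaw 89.01 tilt 0.06 shift [-1.26 12.74  0.15] turn -0.332
24.952638745307922 0.3964983053149231
```

{"fn": "step_arm", "kwargs": {"plan": [[-0.1,0.98,0,0,0,0,-0.5],[-0.1,0.98,0,0,0,0,-0.5],[-0.1,0.98,0,0,0,0,-0.5],[-0.1,0.98,0,0,0,0,-0.5],[-0.1,0.98,0,0,0,0,-0.5],[-0.1,0.98,0,0,0,0,-0.5],[-0.1,0.98,0,0,0,0,-0.5],[-0.1,0.98,0,0,0,0,-0.5],[-0.1,0.98,0,0,0,0,-0.5],[-0.1,0.98,0,0,0,0,-0.5]]}}

```text
time_s: 17.32
ee_pos: [0.5142, 0.1131, 0.2926]
tcp_rot: [0.001, 0.01, 1.0, 0.0]
contact_force: [0.0, -0.8, -0.0]
width: 0.391
gripper_force: 25.0
```

{"fn": "step_arm", "kwargs": {"plan": [[-0.1,0.98,0,0,0,0,-0.5],[-0.1,0.98,0,0,0,0,-0.5],[-0.06,0.98,0,0,0,-0.33,-0.5],[0,0,1,0,0,0,-0.5],[0,0,1,0,0,0,-0.5],[0,0,1,0,0,0,-0.5],[0,0,1,0,0,0,-0.5],[0,0,1,0,0,0,-0.5],[0,0,1,0,0,0,-0.5],[0,0,0,0,0,0,-0.5]]}}

```text
time_s: 18.58
ee_pos: [0.5218, 0.1995, 0.1099]
tcp_rot: [-0.003, -0.007, 1.0, -0.001]
contact_force: [-0.2, 0.3, 0.3]
width: 0.396
gripper_force: 25.0
```

Run:
```python
from h import *
go([.5225,.2005,.0245],91); print(r.sense()["gripper_force"],r.sense()["width"])
im,d=save("wrist","w5.png"); c=cloud("wrist",d)
q=r.masks_of("wrist","jig")[0]; x=c[q["mask"]&(d>0)]; x=x[(x[:,2]<.014)&(x[:,2]>-.004)]
m=cv2.minAreaRect(x[:,:2].astype(np.float32)*1000); print(q["confidence"],m)
```

```text
t 18.57 tcp [0.5218 0.1995 0.1099] yaw 90.79 tilt 0.3 shift [-0.04  0.04  2.85] turn -0.035
25.02280354499817 0.39647083261478167
0.85 ((526.4169311523438, 268.7430419921875), (88.74520874023438, 214.5133514404297), 0.5174649357795715)
```

View pics/w5.png

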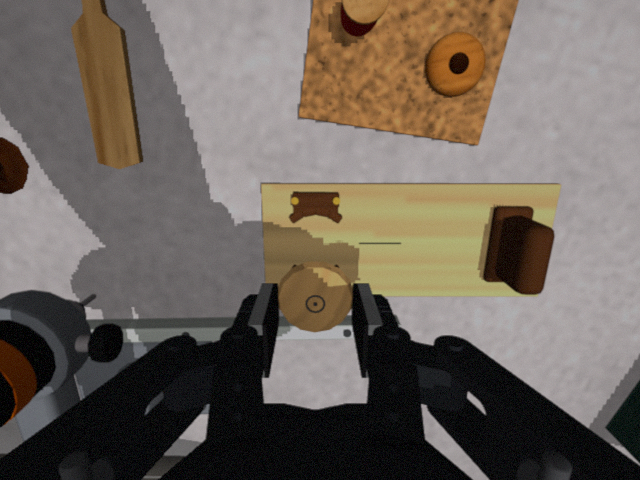

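The ring is up at (315,303) in the jaws and in line with the nest's cheeks (column 316). I'll lower the blank into the nest.

{"fn": "step_arm", "kwargs": {"plan": [[-0.03,0.03,0.9,0,0,-0.03,-0.5],[0,0,0.9,0,0,0,-0.5],[0,0,0.6,0,0,0,-0.5],[0,0,0.45,0,0,0,-0.5],[0,0,0,0,0,0,-0.5]]}}

```text
time_s: 19.3
ee_pos: [0.5252, 0.2011, 0.0259]
tcp_rot: [-0.0, -0.008, 1.0, -0.0]
contact_force: [0.1, -0.1, -0.0]
width: 0.399
gripper_force: 25.1
```

Run:
```python
from h import *
go([.5225,.2005,.0240],91); s=r.sense(); print(s["contact_force"],s["gripper_force"])
```

```text
t 19.3 tcp [0.5252 0.2011 0.0259] yaw 90.96 tilt 0.01 shift [ 0.09 -0.02  0.06] turn -0.006
[ 0.05173493 -0.07908459 -0.02881621] 25.08305937051773
```

{"fn": "step_arm", "kwargs": {"plan": [[0.09,-0.02,0,0,0,0,-0.5],[0,0,0.06,0,0,0,-0.5],[0,0,0,0,0,0,-0.5],[0,0,0,0,0,0,0.1],[0,0,0,0,0,0,0.1],[0,0,0,0,0,0,0.1],[0,0,-1,0,0,0,0.1],[0,0,-1,0,0,0,0.1],[0,0,-1,0,0,0,0.1],[0,0,0,0,0,0,0.1]]}}

```text
time_s: 20.55
ee_pos: [0.5247, 0.201, 0.117]
tcp_rot: [0.003, -0.008, 1.0, 0.001]
contact_force: [-0.1, 0.3, -1.0]
width: 0.548
gripper_force: 0.0
```

Run:
```python
from h import *
im,d=save("wrist","w6.png"); c=cloud("wrist",d); go([.52,.336,.07],91)
for k in("blank","jig","handle","drilled"):
    for q in r.masks_of("wrist",k)[:1]:
        x=c[q["mask"]&(d>0)]; print(k,q["confidence"],q["centre"],np.round(np.median(x,0),4),cv2.minAreaRect(x[(x[:,2]<.06)][:,:2].astype(np.float32)*1000))
q=r.masks_of("wrist","jig")[0]["mask"]; x=c[q&(d>0)]; h=x[(x[:,2]>.04)&(x[:,2]<.05)&(x[:,1]>.28)]; print("handle top",len(h),h.mean(0),cv2.minAreaRect(h[:,:2].astype(np.float32)*1000))
```

```text
t 20.6 tcp [0.5233 0.2006 0.1152] yaw 90.97 tilt 0.15 shift [0.04 4.51 1.51] turn -0.006
blank 0.58 [313.4, 231.6] [0.5172 0.2006 0.0145] ((518.6576538085938, 200.67611694335938), (33.64551544189453, 34.12392807006836), 0.3579128086566925)
jig 0.58 [410.7, 229.2] [0.5146 0.2708 0.0039] ((521.5851440429688, 264.5663146972656), (86.01097869873047, 205.18531799316406), 0.675132691860199)
handle 0.61 [407.8, 227.9] [0.5147 0.2708 0.0039] ((521.5507202148438, 267.4848327636719), (86.01097869873047, 211.06088256835938), 0.675132691860199)
drilled 0.72 [449.8, 62.2] [0.4065 0.2803 0.0123] ((406.5296936035156, 281.99371337890625), (35.0166015625, 34.47400665283203), 66.43595886230469)
handle top 1609 [0.51915057 0.3328978  0.04266284] ((520.0773315429688, 333.5065612792969), (43.716915130615234, 17.269824981689453), 1.274284839630127)
```

View pics/w6.png

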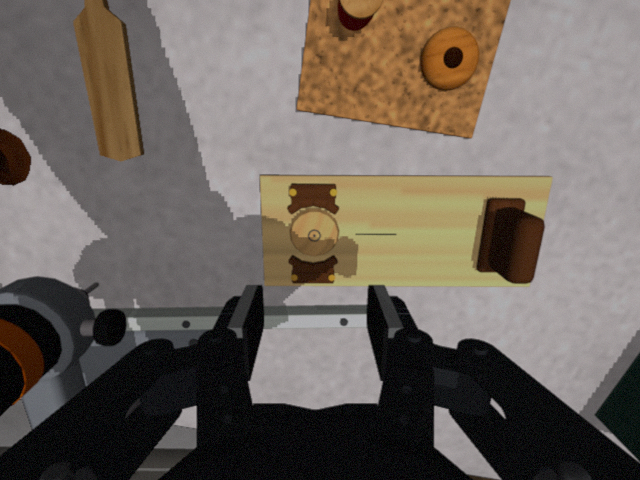

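The blank is seated in the nest at (314,236), ring up. Next is the handle, measured at (0.520, 0.3335).

{"fn": "step_arm", "kwargs": {"plan": [[0.03,0.9,0,0,0,0,0.1],[0,0.9,0,0,0,0,0.1],[0,0.9,0,0,0,0,0.1],[0,0.9,0,0,0,0,0.1],[0,0.83,0,0,0,0,0.1],[0,0,0.9,0,0,0,0.1],[0,0,0.9,0,0,0,0.1],[0,0,0.75,0,0,0,0.1],[0,0,0,0,0,0,0.1]]}}

```text
time_s: 21.98
ee_pos: [0.5169, 0.3324, 0.0351]
tcp_rot: [-0.003, -0.008, 1.0, -0.001]
contact_force: [-0.5, -0.7, -0.5]
width: 0.548
gripper_force: 0.0
```

{"fn": "step_arm", "kwargs": {"plan": [[0,0,0,0,0,0,-1],[0,0,0,0,0,0,-1],[0,0,0,0,0,0,-1],[0,0,0,0,0,0,-1],[0,0,0,0,0,0,-1]], "squeeze": 40}}

```text
time_s: 22.6
ee_pos: [0.5201, 0.3339, 0.0391]
tcp_rot: [0.001, -0.008, 1.0, 0.001]
contact_force: [-0.8, 0.8, 5.8]
width: 0.201
gripper_force: 40.9
```

{"fn": "step_arm", "kwargs": {"plan": [[-0.1,-0.4,0,0,0,0,-1],[-0.1,-0.7,0,0,0,0,-1],[-0.1,-0.7,0,0,0,0,-1],[-0.1,-0.7,0,0,0,0,-1],[0,-0.7,0,0,0,0,-1],[0,-0.7,0,0,0,0,-1],[0,-0.4,0,0,0,0,-1],[0,-0.2,0,0,0,0,-1],[0,0,0,0,0,0,-1]]}}

```text
time_s: 23.72
ee_pos: [0.5347, 0.1984, 0.039]
tcp_rot: [0.001, -0.008, 1.0, 0.001]
contact_force: [0.3, 2.5, 7.3]
width: 0.199
gripper_force: 41.2
```

```bash
python3 - <<'E'
from h import *
go([.55,.198,.039],91); s=r.sense(); print(s["contact_force"],s["torque"],s["gripper_force"])
im,d=save("wrist","w7.png")
for n in("wrist","top","side"):
    if n!="wrist": im,d=save(n,n+"7.png")
    c=cloud(n,d)
    for k in("blank","mark","jig","bit_tip"):
        for q in r.masks_of(n,k)[:1]:
            x=c[q["mask"]&(d>0)]; print(n,k,q["confidence"],q["centre"],np.round(np.median(x,0),4))
    if n=="top":
        m=(c[...,2]>.155)&(c[...,2]<.185)&(np.hypot(c[...,0]-.545,c[...,1]-.06)<.05); print(cv2.minEnclosingCircle((c[m][:,:2]*1000).astype(np.float32)))
    # fence top points profile
    m=(c[...,2]>.012)&(c[...,2]<.020)&(c[...,0]>.575)&(c[...,0]<.62)
    for y in np.arange(-.03,.27,.03):
        P=c[m&(abs(c[...,1]-y)<.01)]
        if len(P)>5: print(n,"fence y %.2f"%y,len(P),np.round(np.percentile(P[:,0],[5,50,95]),4))
E
python3 - <<'E'
import cv2
a=cv2.imread('pics/w7.png'); b=cv2.imread('pics/side7.png')[200:400,200:400]
b=cv2.resize(b,(480,480),interpolation=cv2.INTER_CUBIC); a=cv2.resize(a,(640,480))[:,:320]
cv2.imwrite('pics/c7.png',cv2.hconcat([a,b]))
E
```

```text
t 23.73 tcp [0.5347 0.1984 0.039 ] yaw 90.94 tilt 0.17 shift [-0.51 -0.02  0.  ] turn -0.011
[0.27525336 2.45489404 7.34259195] [0.35333748 0.00228602 0.04192886] 41.20706856250763
wrist blank 0.63 [43.6, 283.5] [0.5333 0.0693 0.0161]
wrist mark 0.88 [45.5, 283.4] [0.5333 0.0691 0.0161]
wrist jig 0.58 [183.8, 266.3] [0.5248 0.1318 0.0058]
wrist bit_tip 0.26 [526.7, 17.9] [0.4166 0.2807 0.0134]
wrist fence y 0.03 1064 [0.5902 0.6068 0.6188]
wrist fence y 0.06 1588 [0.589  0.5991 0.6162]
wrist fence y 0.09 570 [0.5879 0.5897 0.5977]
wrist fence y 0.12 51 [0.5957 0.5984 0.6113]
wrist fence y 0.18 237 [0.5851 0.5898 0.5959]
wrist fence y 0.21 639 [0.5843 0.5887 0.5951]
top blank 0.65 [298.8, 235.1] [0.528  0.0647 0.0151]
top mark 0.53 [298.8, 238.0] [0.5271 0.0646 0.0155]
top jig 0.72 [285.4, 238.7] [0.5249 0.1056 0.0046]
top bit_tip 0.68 [299.8, 220.5] [0.5423 0.0629 0.1367]
((542.7799072265625, 61.42904281616211), 21.330291748046875)
top fence y -0.03 9 [0.5895 0.594  0.5992]
top fence y 0.00 25 [0.5891 0.5949 0.6001]
top fence y 0.03 51 [0.5888 0.6028 0.617 ]
top fence y 0.06 10 [0.5965 0.6105 0.616 ]
top fence y 0.09 51 [0.5876 0.6032 0.6176]
top fence y 0.12 44 [0.5847 0.5954 0.6176]
top fence y 0.15 27 [0.5842 0.5902 0.5958]
top fence y 0.18 11 [0.5856 0.5904 0.5935]
side blank 0.43 [314.7, 346.5] [0.5169 0.1809 0.0068]
side bit_tip 0.57 [270.5, 275.3] [0.6268 0.0773 0.0999]
side fence y 0.03 16 [0.6119 0.6162 0.6192]
side fence y 0.06 34 [0.6071 0.6119 0.618 ]
side fence y 0.09 82 [0.5886 0.6054 0.6177]
side fence y 0.12 80 [0.5848 0.5973 0.6176]
side fence y 0.15 46 [0.584  0.5899 0.5951]
side fence y 0.18 48 [0.5835 0.589  0.5944]
side fence y 0.21 49 [0.5821 0.5867 0.5933]
side fence y 0.24 50 [0.582  0.5871 0.5924]
side fence y 0.27 19 [0.5817 0.5879 0.592 ]
```

View pics/c7.png

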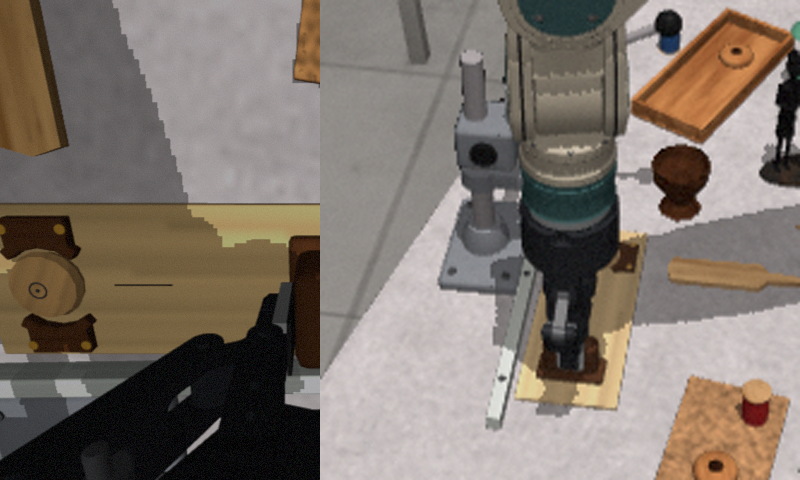

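The jig sits about 12 mm off the fence, the ring at about y=0.065. The fence runs at 91.6° and the bit is at about (0.5455, 0.063). I'll turn slightly and ease up to the fence.

{"fn": "step_arm", "kwargs": {"plan": [[-0.1,-0.07,0,0,0,-0.1,-1],[-0.1,0,0,0,0,0,-1],[-0.1,0,0,0,0,0,-1],[-0.05,0,0,0,0,0,-1],[0,0,0,0,0,0,-1]]}}

```text
time_s: 25.1
ee_pos: [0.5402, 0.1962, 0.039]
tcp_rot: [-0.003, -0.014, 1.0, 0.0]
contact_force: [-11.7, -0.6, 18.9]
width: 0.198
gripper_force: 42.9
```

{"fn": "step_arm", "kwargs": {"plan": [[-0.03,0,0,0,0,0,-1],[0,0,0,0,0,0,-1]]}}

```text
time_s: 25.35
ee_pos: [0.5403, 0.1962, 0.039]
tcp_rot: [-0.004, -0.014, 1.0, -0.0]
contact_force: [-13.1, 0.9, 21.7]
width: 0.201
gripper_force: 43.1
```

Contact with the fence (−13 N). I'll release, back off upward and check the alignment.

{"fn": "step_arm", "kwargs": {"plan": [[0,0,0,0,0,0,-0.3],[0,0,0,0,0,0,-0.1],[0,0,0,0,0,0,-0.1],[0,0,-0.8,0,0,0,-0.1],[0,0,-1,0,0,0,-0.1],[0,0,-1,0,0,0,-0.1],[0.6,0,-1,0,0,0,-0.1],[1,0,-0.6,0,0,0,-0.1],[0,0,0,0,0,0,-0.1]]}}

```text
time_s: 26.48
ee_pos: [0.4962, 0.1954, 0.1709]
tcp_rot: [0.001, -0.014, 1.0, 0.0]
contact_force: [0.9, -0.0, -1.0]
width: 0.452
gripper_force: 0.0
```

Run:
```python
from h import *
go([.55,.198,.039],91.6)
for n in("wrist","top","side"):
    im,d=save(n,n+"8.png"); c=cloud(n,d)
    for k in("blank","mark","jig","bit_tip"):
        for q in r.masks_of(n,k)[:1]:
            x=c[q["mask"]&(d>0)]; print(n,k,q["confidence"],q["centre"],np.round(np.median(x,0),4))
            if k=="jig":
                z=x[(x[:,2]<.008)&(x[:,2]>-.003)]; print(cv2.minAreaRect(z[:,:2].astype(np.float32)*1000)); h=x[(x[:,2]>.04)&(x[:,2]<.05)&(x[:,1]>.15)]; print("handle",len(h),h.mean(0))
        if k=="mark" and len(r.masks_of(n,k)): print(ray(n,*r.masks_of(n,k)[0]["centre"],.017))
    m=(c[...,2]>.155)&(c[...,2]<.185)&(np.hypot(c[...,0]-.545,c[...,1]-.06)<.05); P=c[m][:,:2]
    if len(P): print("drill",len(P),cv2.minEnclosingCircle((P*1000).astype(np.float32)),(np.percentile(P,2,axis=0)+np.percentile(P,98,axis=0))/2)
a=cv2.imread('pics/wrist8.png'); b=cv2.imread('pics/side8.png')[220:320,240:340]
print([proj("side",[.5455,.063,z]) for z in(.0435,.017)],[proj("wrist",[.5455,.063,z]) for z in(.0435,.017)])
cv2.imwrite('pics/c8.png',cv2.hconcat([cv2.resize(a,(640,480))[:,:400],cv2.resize(b,(400,480),interpolation=cv2.INTER_CUBIC)]))
```

```text
t 26.48 tcp [0.4962 0.1954 0.1709] yaw 91.59 tilt 0.08 shift [-1.79  0.04  4.4 ] turn -0.001
wrist blank 0.67 [164.2, 263.0] [0.5408 0.065  0.0156]
wrist mark 0.59 [166.9, 262.5] [0.5412 0.0644 0.0153]
[0.53794438 0.06680008 0.017     ]
wrist jig 0.61 [247.4, 259.8] [0.5353 0.1329 0.0049]
((544.912109375, 125.1415786743164), (86.74222564697266, 207.51544189453125), 1.5536786317825317)
handle 965 [0.54039405 0.19631163 0.0436404 ]
wrist bit_tip 0.72 [84.4, 354.7] [0.537  0.0737 0.1449]
drill 5293 ((544.6519775390625, 64.4454574584961), 19.476057052612305) [0.543795   0.06689144]
top blank 0.54 [402.4, 261.0] [ 0.4614 -0.2085  0.0058]
top jig 0.76 [282.2, 234.1] [0.5308 0.1141 0.0046]
((543.4842529296875, 106.06369018554688), (85.7176742553711, 164.5685577392578), 2.5852110385894775)
handle 0 [nan nan nan]
top bit_tip 0.92 [298.6, 218.5] [0.5451 0.0647 0.1178]
drill 197 ((544.7675170898438, 62.644657135009766), 20.20630645751953) [0.5432529  0.06286489]
side blank 0.67 [303.3, 335.4] [0.5422 0.1497 0.0068]
side mark 0.65 [312.8, 304.0] [0.5436 0.0697 0.0165]
[0.53991872 0.06671468 0.017     ]
side jig 0.81 [302.3, 334.1] [0.5425 0.152  0.0068]
((541.8411865234375, 128.40975952148438), (87.23481750488281, 206.4105682373047), 1.804518222808838)
handle 162 [0.5395168  0.19949582 0.04455749]
side bit_tip 0.58 [296.2, 273.1] [0.5715 0.0774 0.1063]
drill 48 ((551.1151123046875, 72.13816833496094), 14.795915603637695) [0.55153066 0.0741613 ]
[array([310.36003721, 293.67950969]), array([310.54033287, 302.51391755])] [array([149.92272334, 282.85292754]), array([163.62005501, 269.94593448])]<stdin>:9: RuntimeWarning: Mean of empty slice.
  ret = um.true_divide(
```

View pics/c8.png

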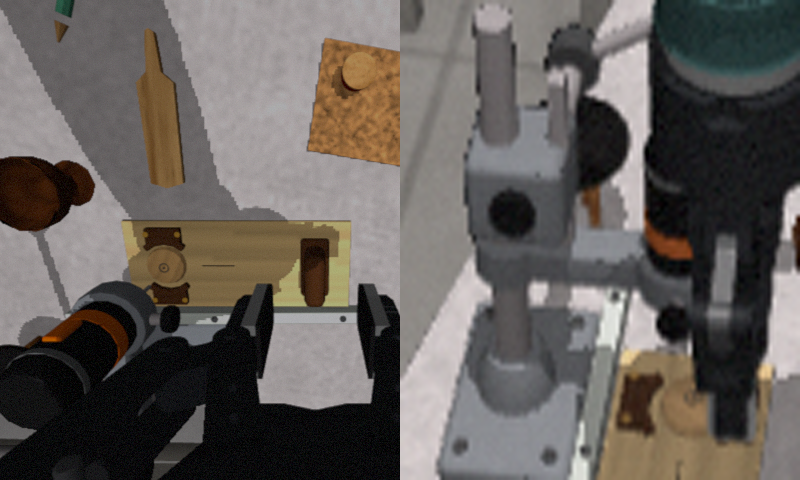

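The ring at (164,268) lies midway between the cheeks and the jig is flush with the fence (rows 307/309). I'll cross-check the bit's y against the fence end seen in the first wrist picture.

Run:
```python
from h import *
s=r.sense(); w,x,y,z=s["tcp_rot"]; Q=R.from_quat([x,y,z,w]).as_matrix(); K,M,t=cam("wrist")
C=Q.T@(-M.T@t-s["ee_pos"]); A=M@Q   # camera in tool
Q1=np.array([[0,0,0],[0,0,0],[0,0,-1.]]); a=np.radians(91.91); Q1[:,1]=[np.cos(a),np.sin(a),0]; Q1[:,0]=np.cross(Q1[:,1],[0,0,-1]); Q1[:,2]=[0,0,-1]
def ray1(u,v,z,Qp,p):
    c=Qp@C+p; d=Qp@A.T@np.array([(u-K[0,2])/K[0,0],(v-K[1,2])/K[1,1],1]); return c+d*(z-c[2])/d[2]
p1=np.array([.5127,.203,.2453])
im=cv2.imread("pics/w1.png"); g=cv2.cvtColor(im,cv2.COLOR_BGR2GRAY)
print(g[266,350:380]); print(g[255:282,355])
for u,v in((367,263),(180,263),(312,212)): print(u,v,ray1(u,v,.016,Q1,p1))
print("ring",ray("wrist",164,268,.017))
g=cv2.cvtColor(cv2.imread("pics/wrist8.png"),cv2.COLOR_BGR2GRAY); b=g[245:290,140:190]; 
print(cv2.HoughCircles(cv2.resize(b,None,fx=6,fy=6,interpolation=cv2.INTER_CUBIC),cv2.HOUGH_GRADIENT,1,60,param1=80,param2=15,minRadius=15,maxRadius=40))
print(b[14:32,14:36])
```

```text
[163 164 164 160 163 161 162 165 165 167 164 162 161 162 163 161 151 159
 168 165 165 166 167 167 166 168 170 168 170 164]
[163 166 167 165 164 168 122  86  78  70  86 161 178 178 176 179 175 174
 178 177 158 166 171 168 172 170 168]
367 263 [0.58004824 0.26420718 0.016     ]
180 263 [0.58707345 0.05472992 0.016     ]
312 212 [0.52347263 0.20082092 0.016     ]
ring [0.54361887 0.06353099 0.017     ]
None
[[ 89  91  93  95  97  96  96  93  97  93  91  85  87  93  90  96  97  95
   96  97  94 101]
 [ 90  91  92  90  93  91  96  95  94  92  91  90  88  88  92  96  95  97
   94  96  95  98]
 [ 95  91  95  97  93  97  95  94  97  90  88  87  92  92  94  97  95  96
   98  97  94  97]
 [ 91  91  96  94 101  95  97  94  92  87  91  88  89  93  96 101  96  93
   93  99  98  94]
 [ 94  91  94  95  93  97  90  78  64  64  63  71  84  91  94  99  96  94
   94  97  95  97]
 [ 92  95  93  95  94  81  62  60  68  72  72  64  65  87  96  94  94 100
   92  95 100  97]
 [ 93  93  94  92  89  70  63  74  83  83  83  83  77  68  85  97  98  96
   98  98 100  97]
 [ 94  94  90  95  87  63  72  86  84  81
[... 282 characters left out ...]
9  94  96  74  62  85  94  97
   96  94  99  97]
 [ 91  93  91  93  90  79  61  61  79  91  92  93  80  63  70  88 100  95
  102  97  98  89]
 [ 90  95  93  89  91  81  69  63  57  64  70  61  63  71  85  96  97  97
   94  99  93  83]
 [ 91  95  96  88  84  87  85  80  77  68  68  72  81  87  92  95 100  98
   99  98  93  91]
 [ 92  93  87  88  84  84  84  82  92  89  88  88  91  95  93  95  95  96
   99  95  92  86]
 [ 84  88  89  86  83  81  87  89  91  93  94  95  95  96  94  94  97  96
   98  92  90  86]
 [ 88  85  83  83  84  86  85  87  90  91  92  93  91  94  93  96  97  97
   93  94  86  87]
 [ 87  81  84  78  79  84  85  89  90  88  91  91  95  94  93  97  95  97
   95  86  88  86]]
```

Ring at (0.543, 0.064) and bit at (0.543–0.545, 0.063): aligned within about 2 mm. Next I'll go above the lever ball with the fingers shut.

{"fn": "step_arm", "kwargs": {"plan": [[0,0,-1,0,0,0,-1],[0,0,-1,0,0,0,-1],[0,0,-1,0,0,0,-1],[0.1,-0.9,-0.33,0,0,0,-1],[0.1,-0.9,0,0,0,0,-1],[0.1,-0.9,0,0,0,0,-1],[0.1,-0.9,0,0,0,0,-1],[0.1,-0.9,0,0,0,0,-1],[0.1,-0.9,0,0,0,0,-1],[0.1,-0.9,0,0,0,0,-1]]}}

```text
time_s: 28.72
ee_pos: [0.4809, 0.005, 0.2697]
tcp_rot: [0.0, -0.014, 1.0, -0.0]
contact_force: [0.7, -0.5, 0.2]
width: 0.0
gripper_force: 0.0
```

{"fn": "step_arm", "kwargs": {"plan": [[0,-0.8,0,0,0,0,-1],[0,0,0,0,0,0,-1],[0,0,0,0,0,0,-1]]}}

```text
time_s: 29.1
ee_pos: [0.4816, -0.0178, 0.2696]
tcp_rot: [-0.0, -0.014, 1.0, 0.0]
contact_force: [0.0, -0.4, 0.4]
width: 0.002
gripper_force: 0.0
```

Run:
```python
from h import *
go([.481,-.0187,.243],91.6)
th=np.radians(1.6)
for a in(.5,.38,.25,.12,0,-.1,-.2,-.3,-.4):
    sx,sz=.07-.15*np.cos(a)-.003,.14+.15*np.sin(a)+.026
    print(a,round(.5445+sx*np.cos(th)+.08*np.sin(th),4),round(.063+sx*np.sin(th)-.08,4),round(sz,4))
im,d=r.capture("wrist"); c=cloud("wrist",d)
for q in r.masks_of("wrist","lever_ball")[:2]:
    x=c[q["mask"]&(d>0)]; print(q["confidence"],q["centre"],np.percentile(x,[5,50,95],axis=0))
```

```text
t 29.1 tcp [ 0.4816 -0.0178  0.2696] yaw 91.56 tilt 0.03 shift [ 0.02 -0.03  0.89] turn -0.007
0.5 0.4821 -0.0188 0.2379
0.38 0.4745 -0.019 0.2216
0.25 0.4684 -0.0192 0.2031
0.12 0.4648 -0.0193 0.184
0 0.4638 -0.0193 0.166
-0.1 0.4645 -0.0193 0.151
-0.2 0.4668 -0.0192 0.1362
-0.3 0.4705 -0.0191 0.1217
-0.4 0.4756 -0.019 0.1076
0.92 [313.8, 271.9] [[ 0.47642712 -0.02849425  0.15316736]
 [ 0.48326606 -0.0174944   0.21893118]
 [ 0.6203945  -0.00914106  0.22395539]]
```

{"fn": "step_arm", "kwargs": {"plan": [[0,-0.03,0.7,0,0,0,-1],[0,0,0.35,0,0,0,-1],[0.25,0,0.58,0,0,0,-1],[0.2,0,0.58,0,0,0,-1],[0.1,0,0.62,0,0,0,-1],[0.05,0,0.62,0,0,0,-1],[0,0,0.5,0,0,0,-1],[-0.1,0,0.5,0,0,0,-1],[-0.13,0,0.4,0,0,0,-1]]}}

```text
time_s: 30.32
ee_pos: [0.4708, -0.0192, 0.1233]
tcp_rot: [-0.0, -0.014, 1.0, 0.0]
contact_force: [-3.0, 0.1, 4.4]
width: 0.002
gripper_force: 1.9
```

{"fn": "step_arm", "kwargs": {"plan": [[-0.15,0,0.4,0,0,0,-1],[-0.05,0,0.15,0,0,0,-1],[0,0,0,0,0,0,-1]]}}

```text
time_s: 30.7
ee_pos: [0.4769, -0.0192, 0.1075]
tcp_rot: [-0.0, -0.014, 1.0, 0.0]
contact_force: [-2.2, -0.2, 4.0]
width: 0.0
gripper_force: 1.7
```

{"fn": "step_arm", "kwargs": {"plan": [[0,0,0.1,0,0,0,-1],[0,0,0.08,0,0,0,-1],[0,0,0,0,0,0,-1],[0,0,0,0,0,0,-1]]}}

```text
time_s: 31.2
ee_pos: [0.4775, -0.0193, 0.1058]
tcp_rot: [0.001, -0.014, 1.0, -0.0]
contact_force: [-10.1, 1.1, 27.1]
width: -0.005
gripper_force: 13.7
```

Run:
```python
from h import *
go([.477,-.019,.105])
im,d=save("top","top9.png"); c=cloud("top",d)
m=(c[...,2]>.12)&(c[...,2]<.185)&(np.hypot(c[...,0]-.545,c[...,1]-.063)<.018); print("drill top z",m.sum(),np.median(c[m],0))
im,d=save("side","side9.png"); c=cloud("side",d)
for q in r.masks_of("side","lever_ball")[:2]:
    x=c[q["mask"]&(d>0)]; print(q["confidence"],q["centre"],np.percentile(x,[5,50,95],axis=0))
cv2.imwrite("pics/s9.png",cv2.resize(cv2.imread("pics/side9.png")[200:350,220:400],(720,600),interpolation=cv2.INTER_CUBIC))
```

```text
t 31.2 tcp [ 0.4775 -0.0193  0.1058] yaw 91.57 tilt 0.1 shift [0.02 0.01 0.03] turn None
drill top z 159 [0.54292567 0.06342861 0.1436852 ]
0.2 [305.9, 332.0] [[0.50213045 0.04312648 0.0024872 ]
 [0.53911423 0.1431032  0.00676725]
 [0.58075734 0.22339935 0.04168803]]
```

View pics/s9.png

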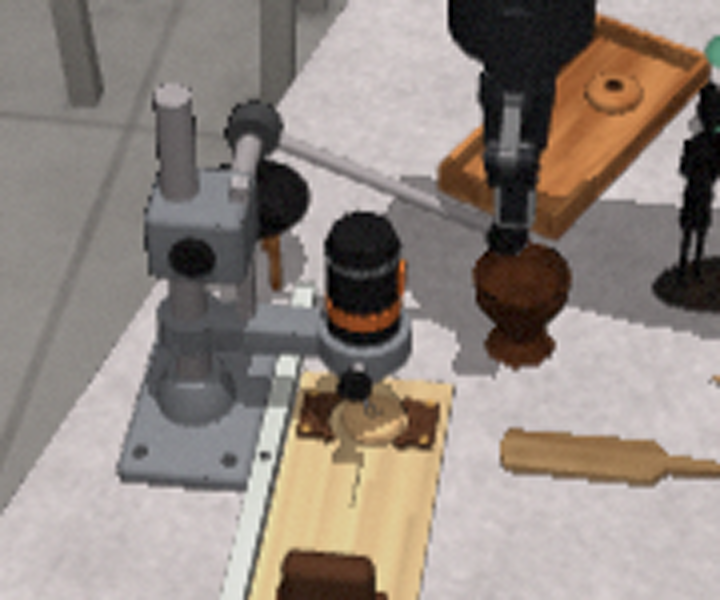

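The lever is at its stop (27 N) and the drill top has fallen to 0.144. The ring shows at crop (372,408), nearly under the drill axis at about 365. I'll quantify that, with the drill's edges and the ring in the same picture.

Run:
```python
from h import *
im=cv2.imread("pics/side9.png"); g=cv2.cvtColor(im,cv2.COLOR_BGR2GRAY).astype(int)
p=lambda *q:np.round(proj("side",q),2)
print("px/mm x",p(.5555,.063,.017)-p(.5455,.063,.017),"y",p(.5455,.073,.017)-p(.5455,.063,.017))
print("axis",[p(.5445,.063,z) for z in(.145,.12,.09,.05,.017)])
for v in(262,266,270,284,288): print(v,g[v,296:328])
print("ring"); print(g[296:310,304:324])
im=cv2.imread("pics/top9.png"); g=cv2.cvtColor(im,cv2.COLOR_BGR2GRAY).astype(int)
```

```text
px/mm x [-4.56 -0.49] y [-0.79  3.27]
axis [array([310.11, 257.72]), array([310.29, 266.92]), array([310.5 , 277.67]), array([310.78, 291.53]), array([311.  , 302.56])]
262 [193 190 193 194 190  61  11  12  16  24  22  27  25  30  21  33  36  31
  21  19  21  13  12  32 101 116 119 120 118 116 118 121]
266 [195 189 188 189 189 100  35  47  39  27  21  25  18   9  22  15  14  19
  24  48  63  41  51  43 138  78 112 117 121 120 118 120]
270 [172 155 154 194 193  98  14   7  14  17  10  17  14  21  20   7  15  17
  17  20   9  10  23  51  92  92 116 121 120 121 120 127]
284 [ 90  91  95  80 100 134 131  75  49  17   8  15  14  16  16  25  15  18
  14  15  16  44  98 139 139 107  74 201 200 200 197 198]
288 [ 92  90  88  79  58  61  64  77  80  90 107 128 132 134 135 141 141 130
 130 119  93  81  80  72  68  68 113 199 201 201 198 200]
ring
[[ 40   3  20  23  14  19  18  12  30 107 127 125 124 126 188 176 181 185
  188 192]
 [ 39  13  22  17  19  16  16  24  34 121 125 127 124 122 171 179 182 184
  185 192]
 [ 29  20  25  12  12  16  17  21  47 109 113 116 120 116 115 170 181 171
  181 1
[... 239 characters left out ...]
  64  56
   62  68]
 [124 116 107 112 114 112 113  83 104  82 101  93 111 110 108 103  92  40
   67  64]
 [125 101 111 114 118 117 120  91  96  88  93  90 110 113 114 113 119  87
   73  69]
 [121  90 108 111 119 120 122 120 102  99 118 115 115 114 124 129 161 153
   68  67]
 [120  96 105 114 110 120 117 120 121 126 122 120 139 140 182 173 136 166
   55  67]
 [118 106  99 117 114 116 115 117 119 126 146 149 192 192 182 155 124 125
   63  65]
 [118 114 101 104 111 117 117 138 136 142 195 197 194 187 164 138 107  91
   66  65]
 [116 111 109 102 104 122 127 184 188 185 186 183 173 152 143 123  86  64
   55  63]
 [129 116 117 107  99 141 143 148 155 147 145 141 140 139 108  60  65  66
   65  61]]
```

In the side view the ring (column 313) may sit about 4 mm to −x of the bit axis (311), which is too close to the limit. I'll let the lever rise and measure the disc's offset in the nest from the cheeks' brass dots.

{"fn": "step_arm", "kwargs": {"plan": [[0.15,0,-0.6,0,0,0,-1],[0.15,0,-0.5,0,0,0,-1],[0.08,0,-0.6,0,0,0,-1],[0,0,-0.6,0,0,0,-1],[-0.1,0,-0.7,0,0,0,-1],[-0.2,0,-0.7,0,0,0,-1],[-0.2,0,-0.7,0,0,0,-1],[0,0,-0.8,0,0,0,-1],[0,0,-0.8,0,0,0,-1],[0,0,0,0,0,0,-1]]}}

```text
time_s: 32.6
ee_pos: [0.4818, -0.0194, 0.2839]
tcp_rot: [0.002, -0.014, 1.0, -0.0]
contact_force: [0.4, -0.4, -0.1]
width: -0.001
gripper_force: 0.0
```

Run:
```python
from h import *
s=r.sense(); print(s["ee_pos"],s["contact_force"])
w,x,y,z=s["tcp_rot"]; Q=R.from_quat([x,y,z,w]).as_matrix(); K,M,t=cam("wrist"); C=Q.T@(-M.T@t-s["ee_pos"]); A=M@Q
def pose(yaw,p):
    a=np.radians(yaw); Y=np.array([np.cos(a),np.sin(a),0]); Z=np.array([0,0,-1.]); return np.c_[np.cross(Y,Z),Y,Z],np.array(p)
def ray1(u,v,z,P):
    Qp,p=P; c=Qp@C+p; d=Qp@A.T@np.array([(u-K[0,2])/K[0,0],(v-K[1,2])/K[1,1],1]); return (c+d*(z-c[2])/d[2])
for f,P,(u0,u1,v0,v1),yaw in(("w6",pose(90.97,[.5233,.2006,.1152]),(280,350,175,292),90.97),("wrist8",pose(91.59,[.4962,.1954,.1709]),(135,200,220,312),91.6)):
    im=cv2.imread(f"pics/{f}.png")[v0:v1,u0:u1]; h=cv2.cvtColor(im,cv2.COLOR_BGR2HSV)
    # dark brown cheeks
    br=((h[...,2]<95)&(h[...,1]>90)).astype(np.uint8); n,l,st,ce=cv2.connectedComponentsWithStats(br)
    fi=np.zeros_like(br); rects=[]
    for i in range(1,n):
        if st[i,4]>150:
            print(f,"brown",st[i,:]+[u0,v0,0,0,0],ce[i]+[u0,v0]); rects.append(st[i])
    # yellow dots: bright saturated inside cheek boxes
    ye=((h[...,2]>110)&(h[...,1]>120)).astype(np.uint8); pts=[]
    for q in rects:
        X,Y,W,H=q[:4]; sub=ye[Y+1:Y+H-1,X+1:X+W-1]; n2,_,s2,c2=cv2.connectedComponentsWithStats(sub)
        for i in range(1,n2):
            if 3<=s2[i,4]<60: p=c2[i]+[X+1+u0,Y+1+v0]; pts.append(p); print(f,"dot",np.round(p,1),s2[i,4],np.round(ray1(*p,.011,P)[:2],4))
```

```text
[ 0.48176032 -0.01941807  0.28387888] [ 0.41660344 -0.35407805 -0.0583667 ]
w6 brown [ 288  184   51   30 1070] [312.88317757 196.9411215 ]
w6 brown [288 255  50  29 999] [311.97697698 269.61261261]
w6 dot [292.1 192. ] 50 [0.4899 0.1851]
w6 dot [333.1 192. ] 46 [0.4895 0.2131]
w6 dot [319. 257.] 3 [0.5372 0.2045]
w6 dot [331.5 277.4] 38 [0.5531 0.214 ]
w6 dot [293.  277.4] 23 [0.5537 0.1856]
wrist8 brown [143 227  43  55 934] [165.45289079 241.13169165]
wrist8 brown [149 282  41  30 782] [170.11892583 295.27493606]
wrist8 dot [144.9 234.3] 9 [0.5144 0.0468]
wrist8 dot [176.5 234.4] 11 [0.5137 0.0746]
wrist8 dot [165.3 268.4] 7 [0.5465 0.0614]
wrist8 dot [179.8 271.1] 9 [0.5487 0.0743]
wrist8 dot [154.1 299.3] 9 [0.5781 0.0478]
wrist8 dot [184.7 299.9] 9 [0.5779 0.0763]
```

Relative to the nest centre the ring sits about (−2.8, +2.4) mm off. I'll slide the jig back out, recentre the blank and repeat the stroke.

{"fn": "step_arm", "kwargs": {"plan": [[-0.27,0.89,0,0,0,0,-0.1],[-0.27,0.89,0,0,0,0,-0.1],[-0.27,0.89,0,0,0,0,-0.1],[-0.27,0.89,0,0,0,0,-0.1],[-0.27,0.89,0,0,0,0,-0.1],[-0.27,0.89,0,0,0,0,-0.1],[-0.27,0.89,0,0,0,0,-0.1],[-0.27,0.89,0,0,0,0,-0.1],[0,0,1,0,0,0,-0.1],[0,0,1,0,0,0,-0.1]]}}

```text
time_s: 33.85
ee_pos: [0.5388, 0.1965, 0.2199]
tcp_rot: [-0.0, -0.014, 1.0, -0.0]
contact_force: [0.1, 0.6, -0.5]
width: 0.45
gripper_force: 0.0
```

{"fn": "step_arm", "kwargs": {"plan": [[0,0,1,0,0,0,-0.1],[0,0,1,0,0,0,-0.1],[0,0,1,0,0,0,-0.1],[0,0,1,0,0,0,-0.1],[0,0,1,0,0,0,-0.1],[0,0,0.95,0,0,0,-0.1],[0,0,0,0,0,0,-0.1],[0,0,0,0,0,0,-0.1]]}}

```text
time_s: 34.85
ee_pos: [0.5392, 0.1962, 0.0438]
tcp_rot: [0.0, -0.014, 1.0, -0.0]
contact_force: [0.5, -0.7, 0.0]
width: 0.446
gripper_force: 0.0
```

{"fn": "step_arm", "kwargs": {"plan": [[0,0,0,0,0,0,-1],[0,0,0,0,0,0,-1],[0,0,0,0,0,0,-1],[0.1,0.3,0,0,0,0,-1],[0.07,0.7,0,0,0,0,-1],[0,0.8,0,0,0,0,-1],[0,0.8,0,0,0,0,-1],[0,0.8,0,0,0,0,-1],[0,0.6,0,0,0,0,-1],[0,0.3,0,0,0,0,-1]]}}

```text
time_s: 36.1
ee_pos: [0.5317, 0.3249, 0.0453]
tcp_rot: [0.002, -0.014, 1.0, -0.001]
contact_force: [0.1, -6.6, 8.2]
width: 0.201
gripper_force: 41.6
```

{"fn": "step_arm", "kwargs": {"plan": [[0,0,0,0,0,0,-1],[0,0,0,0,0,0,-0.2],[0,0,0,0,0,0,-0.1],[0,0,-0.9,0,0,0,0.1],[0,0,-0.9,0,0,0,0.1],[0,-0.9,-0.6,0,0,0,0.1],[0,-0.9,0,0,0,0,0.1],[0,-0.9,0,0,0,0,0.1],[0,-0.9,0,0,0,0,0.1],[0,-0.9,0,0,0,0,0.1]]}}

```text
time_s: 37.35
ee_pos: [0.5337, 0.1892, 0.1153]
tcp_rot: [-0.0, -0.014, 1.0, 0.0]
contact_force: [-0.1, -0.2, 0.2]
width: 0.548
gripper_force: 0.0
```

{"fn": "step_arm", "kwargs": {"plan": [[0,0,0,0,0,0,0.1],[0,0,0,0,0,0,0.1]]}}

```text
time_s: 37.6
ee_pos: [0.5341, 0.1904, 0.1155]
tcp_rot: [-0.0, -0.014, 1.0, 0.0]
contact_force: [0.3, -0.1, -0.2]
width: 0.55
gripper_force: 0.0
```

```bash
cat >> h.py <<'E'
def nest():
    im,d=save("wrist","n.png")
    q=[m for k in("blank","mark") for m in r.masks_of("wrist",k) if m["confidence"]>.25]
    for m in q[:3]: print("m",m["confidence"],np.round(m["centre"],1),m["mask"].sum(),np.round(ray("wrist",*m["centre"],.016)[:2],4))
    bc=np.array(q[0]["centre"]).astype(int); u0,v0=bc-[45,70]; u0=max(u0,0); v0=max(v0,0)
    b=cv2.imread("pics/n.png")[v0:v0+140,u0:u0+90]; h=cv2.cvtColor(b,cv2.COLOR_BGR2HSV)
    br=((h[...,2]<95)&(h[...,1]>90)).astype(np.uint8); n,l,st,ce=cv2.connectedComponentsWithStats(br)
    ye=((h[...,2]>110)&(h[...,1]>120)).astype(np.uint8)
    for s in st[1:]:
        if s[4]<150: continue
        X,Y,W,H=s[:4]; n2,_,s2,c2=cv2.connectedComponentsWithStats(ye[Y+1:Y+H-1,X+1:X+W-1])
        for i in range(1,n2):
            if 3<=s2[i,4]<80: p=c2[i]+[X+1+u0,Y+1+v0]; print("dot",np.round(p,1),s2[i,4],np.round(ray("wrist",*p,.011)[:2],4))
    # ring dot: darkest blackhat response near the blank centre
    g=cv2.cvtColor(cv2.imread("pics/n.png"),cv2.COLOR_BGR2GRAY); B=cv2.morphologyEx(g,cv2.MORPH_BLACKHAT,np.ones((9,9),np.uint8)).astype(float)
    w=B[bc[1]-12:bc[1]+16,bc[0]-13:bc[0]+14]; w=np.where(w>14,w,0); v,u=np.mgrid[:w.shape[0],:w.shape[1]]
    p=np.array([(w*u).sum(),(w*v).sum()])/w.sum()+bc-[13,12]; print("ring",np.round(p,1),(w>0).sum(),np.round(ray("wrist",*p,.017)[:2],4)); print(w.astype(int)[::1,::1] if 0 else "")
E
python3 - <<'E'
from h import *
go([.54,.191,.0235],91.6); nest()
E
```

```text
t 37.6 tcp [0.5341 0.1904 0.1155] yaw 91.56 tilt 0.04 shift [-0.2   0.01  3.07] turn -0.006
m 0.77 [315.5 239.7] 1868 [0.5334 0.192 ]
m 0.7 [ 76.5 321.5] 21685 [0.6037 0.013 ]
m 0.63 [315.4 235.4] 1883 [0.5302 0.1918]
dot [295.1 199. ] 49 [0.5059 0.1771]
dot [336. 199.] 45 [0.5051 0.2053]
dot [296.5 284.3] 22 [0.5704 0.1788]
dot [334.3 284.1] 36 [0.5695 0.207 ]
ring [317.  241.4] 87 [0.5343 0.1931]
```

Offset measured close up: the ring is 3.4 mm to −x of the nest centre. I'll grasp, lift 2 mm, shift +3.3 mm and release.

{"fn": "step_arm", "kwargs": {"plan": [[-0.055,0.06,0.9,0,0,0,0.1],[0,0,0.9,0,0,0,0.1],[0,0,0.9,0,0,0,0.1],[0,0,0.35,0,0,0,0.1],[0,0,0,0,0,0,0.1],[0,0,0,0,0,0,-0.5],[0,0,0,0,0,0,-0.5],[0,0,0,0,0,0,-0.5],[0,0,0,0,0,0,-0.5]], "squeeze": 25}}

```text
time_s: 38.88
ee_pos: [0.5368, 0.1921, 0.0252]
tcp_rot: [0.001, -0.014, 1.0, 0.0]
contact_force: [-0.1, 0.1, 6.1]
width: 0.393
gripper_force: 25.4
```

{"fn": "step_arm", "kwargs": {"plan": [[0,0,-0.08,0,0,0,-0.5],[-0.11,-0.02,0,0,0,0,-0.5],[0,0,0,0,0,0,-0.5],[0,0,0.08,0,0,0,-0.5],[0,0,0,0,0,0,-0.5],[0,0,0,0,0,0,0.1],[0,0,0,0,0,0,0.1],[0,0,0,0,0,0,0.1],[0,0,-1,0,0,0,0.1],[0,0,-1,0,0,0,0.1]]}}

```text
time_s: 40.12
ee_pos: [0.5385, 0.1912, 0.0841]
tcp_rot: [-0.001, -0.014, 1.0, -0.0]
contact_force: [1.1, 0.1, 0.7]
width: 0.55
gripper_force: 0.0
```

{"fn": "step_arm", "kwargs": {"plan": [[0,0,-1,0,0,0,0.1],[0,0,0,0,0,0,0.1],[0,0,0,0,0,0,0.1]]}}

```text
time_s: 40.5
ee_pos: [0.5386, 0.1913, 0.1135]
tcp_rot: [-0.001, -0.014, 1.0, -0.0]
contact_force: [-0.5, -0.4, -0.2]
width: 0.547
gripper_force: 0.0
```

Run:
```python
from h import *
nest()
im,d=r.capture("wrist"); c=cloud("wrist",d); m=(c[...,2]>.04)&(c[...,2]<.05)&(c[...,1]>.27)&(c[...,1]<.38)&(abs(c[...,0]-.533)<.04); h=c[m]; print("handle",len(h),h.mean(0),cv2.minAreaRect(h[:,:2].astype(np.float32)*1000))
go([.533,.326,.042],91.6)
```

```text
m 0.63 [472.2  36.4] 3194 [0.4087 0.28  ]
m 0.57 [311.8 237.7] 1867 [0.5345 0.1895]
m 0.64 [314.9 235. ] 1890 [0.5325 0.1916]
dot [444.   20.8] 37 [0.3999 0.2641]
dot [482.5  67.4] 46 [0.4241 0.291 ]
dot [469.2  25.6] 16 [0.4019 0.2793]
dot [484.7  24.3] 3 [0.4011 0.2883]
dot [483.4  42.8] 16 [0.4107 0.2892]
dot [468.7  43.3] 6 [0.4113 0.2805]
ring [475.5  37.1] 126 [0.4093 0.2816]

handle 1947 [0.53168115 0.32415896 0.04410844] ((533.1199340820312, 325.6873474121094), (44.892032623291016, 17.44215965270996), 2.1959054470062256)
t 40.7 tcp [0.538  0.1911 0.1128] yaw 91.57 tilt 0.16 shift [0.04 4.5  2.36] turn -0.006
```

```bash
sed -i 's/if m\["confidence"\]>.25\]/if m["confidence"]>.25 and abs(m["centre"][0]-315)<40 and abs(m["centre"][1]-237)<40]/' h.py
python3 - <<'E'
from h import *
nest()
E
```

```text
m 0.73 [313.4 237.9] 1906 [0.5357 0.1908]
m 0.63 [314.8 237.3] 1817 [0.5353 0.1917]
dot [294.2 194.2] 48 [0.5065 0.177 ]
dot [335.5 194.4] 48 [0.5059 0.205 ]
dot [315. 215.] 13 [0.5207 0.1915]
dot [307.  259.3] 3 [0.5537 0.1866]
dot [314.2 260.3] 33 [0.5543 0.1918]
dot [333.9 281.3] 37 [0.5705 0.2068]
dot [295.3 281.2] 23 [0.5712 0.1784]
ring [314.9 241.1] 89 [0.5377 0.1919]
```

The ring is now within 1 mm of the nest centre. I'll slide the jig back against the fence.

{"fn": "step_arm", "kwargs": {"plan": [[0.04,0.9,0,0,0,0,0],[0,0.9,0,0,0,0,0],[0,0.9,0,0,0,0,0],[0,0.9,0,0,0,0,0],[0,0.9,0,0,0,0,0],[0,0,0.9,0,0,0,0],[0,0,0.9,0,0,0,0],[0,0,0.56,0,0,0,0],[0,0,0,0,0,0,0],[0,0,0,0,0,0,0]], "squeeze": 40}}

```text
time_s: 42.1
ee_pos: [0.535, 0.3265, 0.0442]
tcp_rot: [0.001, -0.014, 1.0, 0.0]
contact_force: [0.7, 0.1, 0.3]
width: 0.5
gripper_force: 0.0
```

{"fn": "step_arm", "kwargs": {"plan": [[0,0,0,0,0,0,-1],[0,0,0,0,0,0,-1],[0,0,0,0,0,0,-1],[0,0,0,0,0,0,-1],[0,-0.4,0,0,0,0,-1],[0,-0.7,0,0,0,0,-1],[0,-0.7,0,0,0,0,-1],[0,-0.7,0,0,0,0,-1],[0,-0.7,0,0,0,0,-1],[0,-0.5,0,0,0,0,-1]]}}

```text
time_s: 43.35
ee_pos: [0.5386, 0.2158, 0.0448]
tcp_rot: [0.001, -0.014, 1.0, 0.002]
contact_force: [-1.0, 5.5, 5.8]
width: 0.197
gripper_force: 41.5
```

{"fn": "step_arm", "kwargs": {"plan": [[0,-0.3,0,0,0,0,-1],[-0.07,-0.15,0,0,0,0,-1],[-0.07,0,0,0,0,0,-1],[-0.07,0,0,0,0,0,-1],[-0.07,0,0,0,0,0,-1],[0,0,0,0,0,0,-1]]}}

```text
time_s: 44.1
ee_pos: [0.5436, 0.2019, 0.0448]
tcp_rot: [-0.002, -0.013, 1.0, 0.001]
contact_force: [-9.0, 1.2, 15.5]
width: 0.2
gripper_force: 42.7
```

Run:
```python
from h import *
go([.541,.1977,.042],91.6); s=r.sense(); print(s["contact_force"],s["gripper_force"])
```

```text
t 44.1 tcp [0.5436 0.2019 0.0448] yaw 91.54 tilt 0.25 shift [ 0.09 -0.14  0.09] turn -0.01
[-9.00844982  1.23753826 15.49958274] 42.72636830806732
```

{"fn": "step_arm", "kwargs": {"plan": [[-0.02,-0.14,0,0,0,0,-1],[0,0,0,0,0,0,-1],[0,0,0,0,0,0,-1]]}}

```text
time_s: 44.48
ee_pos: [0.5442, 0.2, 0.0448]
tcp_rot: [-0.002, -0.015, 1.0, 0.003]
contact_force: [-7.9, 6.8, 14.8]
width: 0.202
gripper_force: 42.5
```

{"fn": "step_arm", "kwargs": {"plan": [[0,0,0,0,0,0,-0.3],[0,0,0,0,0,0,-0.1],[0,0,0,0,0,0,-0.1],[0,0,-0.8,0,0,0,-0.1],[0,0,-1,0,0,0,-0.1],[0,0,-1,0,0,0,-0.1],[0.6,0,-1,0,0,0,-0.1],[1,0,-0.6,0,0,0,-0.1],[0,0,0,0,0,0,-0.1],[0,0,0,0,0,0,-0.1]]}}

```text
time_s: 45.72
ee_pos: [0.499, 0.1964, 0.175]
tcp_rot: [0.0, -0.014, 1.0, -0.0]
contact_force: [0.1, -0.5, -1.3]
width: 0.453
gripper_force: 0.0
```

```bash
sed 's/abs(m\["centre"\]\[0\]-315)<40 and abs(m\["centre"\]\[1\]-237)<40/abs(m["centre"][0]-166)<40 and abs(m["centre"][1]-265)<40/' h.py > h2.py
python3 - <<'E'
from h2 import *
go([.481,-.0187,.27],91.6); nest()
g=cv2.cvtColor(cv2.imread("pics/n.png"),cv2.COLOR_BGR2GRAY); print(g[258:280,153:180])
im,d=r.capture("wrist"); c=cloud("wrist",d); m=(c[...,2]>.04)&(c[...,2]<.05)&(c[...,1]>.15)&(c[...,1]<.25)&(abs(c[...,0]-.54)<.04); print("handle",c[m].mean(0))
save("side","side10.png"); g=cv2.cvtColor(cv2.imread("pics/side10.png"),cv2.COLOR_BGR2GRAY); print(g[295:308,304:322])
E
```

```text
t 45.73 tcp [0.499  0.1964 0.175 ] yaw 91.55 tilt 0.02 shift [ 0.79 -7.15 -3.16] turn -0.008
m 0.59 [168.1 265.3] 1103 [0.5452 0.0658]
m 0.85 [171.2 262.2] 1077 [0.5422 0.0689]
dot [149.8 231.5] 10 [0.5153 0.0505]
dot [181.2 231.3] 11 [0.5144 0.0784]
dot [185.6 264.7] 7 [0.5463 0.0796]
dot [169.5 267.4] 11 [0.5494 0.0647]
dot [184.2 269. ] 4 [0.5506 0.078 ]
dot [170.5 280.1] 23 [0.5622 0.0643]
dot [158.4 296.4] 15 [0.5794 0.0512]
dot [189. 296.] 7 [0.5781 0.0801]
ring [166.8 270.5] 84 [0.5499 0.0645]

[[ 97  97  92  94  92  92  92  94  91  96  96 100  96  97  96  91  88  87
   91  91  92  95  98  94  98  96  97]
 [ 97  92  95  93  94  86  90  95  94  98  96  97  94  99  93  92  89  91
   89  91  89  95 100  94  91  96  95]
 [ 94  93  93  89  87  90  88  93  90  92  94  95  97  93  95  86  91  89
   95  92  94  99  95  97  92  96  95]
 [ 95  92  91  88  92  92  93  93  93  97  91  94  97  93  96  89  83  93
   92  93  98  95  94  93  95  96 100]
 [ 91  90  87  89  88  89  94  92  93  98  97  93 100  91  79  73  84  88
   90  94  93  97  95  95  97  91  99]
 [ 88  91  88  90  95  87  9
[... 2211 characters left out ...]
 22  26  28  25  24  29]
 [ 73 113 110 110 108 110 101 103  69  34  34  33  27  15  19  24  22  23]
 [ 42  85 103  96 102 102 107 104 101  70  73  66  57  30  20  18  19  21]
 [ 55  87  99 100 102 102 108 108 107 107 105  99  92  43  24  28  21  24]
 [ 95 109 108 108 106  80 103  93 101 111 114  99  92  41  22  25  27  23]
 [115 114 115 117 113  79 110  83 110 101 113 102  93  47  17  25  17  24]
 [111 120 119 120 120  90 108 104 105 116 113 104  91  36  19  24  23  22]
 [111 114 121 123 122 125 120 120 121 118 113 105  91  36  17  23  20  22]
 [106 113 113 118 121 124 123 126 123 125 123 102  92  37  19  23  21  27]
 [ 95 113 120 116 117 121 124 124 127 128 124 108  91  40  23  24  24  24]]
```

The x alignment is now right: side ring column 311 matches the bit's 311.0. y is about 2 mm too far to +y, so I'll nudge the jig once.

{"fn": "step_arm", "kwargs": {"plan": [[-0.8,0,0,0,0,0,0],[-0.6,0.05,0.9,0,0,0,0],[0,0,1,0,0,0,0],[0,0,1,0,0,0,0],[0,0,1,0,0,0,0],[0,0,0.5,0,0,0,0],[0,0,0,0,0,0,0],[0,0,0,0,0,0,-1],[0,0,0,0,0,0,-1],[0,0,0,0,0,0,-1]]}}

```text
time_s: 47.22
ee_pos: [0.542, 0.1997, 0.0449]
tcp_rot: [0.001, -0.014, 1.0, 0.0]
contact_force: [-1.0, 0.0, 4.6]
width: 0.198
gripper_force: 41.6
```

{"fn": "step_arm", "kwargs": {"plan": [[-0.05,-0.05,0,0,0,0,-1],[0,0,0,0,0,0,-1],[0,0,0,0,0,0,-1]]}}

```text
time_s: 47.6
ee_pos: [0.5421, 0.1996, 0.0449]
tcp_rot: [-0.0, -0.014, 1.0, 0.002]
contact_force: [-3.5, 4.4, 7.8]
width: 0.2
gripper_force: 42.1
```

{"fn": "step_arm", "kwargs": {"plan": [[0,-0.07,0,0,0,0,-1],[0,0,0,0,0,0,-1],[0,0,0,0,0,0,-1]]}}

```text
time_s: 47.98
ee_pos: [0.5421, 0.1982, 0.0449]
tcp_rot: [-0.0, -0.014, 1.0, 0.003]
contact_force: [-3.1, 6.4, 7.9]
width: 0.193
gripper_force: 42.0
```

{"fn": "step_arm", "kwargs": {"plan": [[0,0,0,0,0,0,-0.3],[0,0,0,0,0,0,-0.1],[0,0,0,0,0,0,-0.1],[0,0,-1,0,0,0,-0.1],[0,0,-1,0,0,0,-0.1],[0,0,-1,0,0,0,-0.5],[0,0,-1,0,0,0,-1],[0,0,-1,0,0,0,-1],[0,0,-1,0,0,0,-1],[0,0,-1,0,0,0,-1]]}}

```text
time_s: 49.22
ee_pos: [0.5422, 0.1954, 0.2541]
tcp_rot: [-0.0, -0.013, 1.0, -0.0]
contact_force: [0.5, -0.1, -0.8]
width: -0.002
gripper_force: 0.0
```

{"fn": "step_arm", "kwargs": {"plan": [[0,0,-0.5,0,0,0,-1],[0.27,-0.89,0,0,0,0,-1],[0.27,-0.89,0,0,0,0,-1],[0.27,-0.89,0,0,0,0,-1],[0.27,-0.89,0,0,0,0,-1],[0.27,-0.89,0,0,0,0,-1],[0.27,-0.89,0,0,0,0,-1],[0.27,-0.89,0,0,0,0,-1],[0.27,-0.85,0,0,0,0,-1],[0,0,0,0,0,0,-1]]}}

```text
time_s: 50.48
ee_pos: [0.4826, -0.0195, 0.2676]
tcp_rot: [-0.001, -0.012, 1.0, 0.0]
contact_force: [0.3, 0.1, -0.1]
width: 0.001
gripper_force: 0.0
```

Run:
```python
from h import *
go([.4821,-.0188,.238],91.6)
save("side","side11.png"); g=cv2.cvtColor(cv2.imread("pics/side11.png"),cv2.COLOR_BGR2GRAY); print(g[298:308,302:320])
```

```text
t 50.48 tcp [ 0.4826 -0.0195  0.2676] yaw 91.4 tilt 0.08 shift [0.01 0.02 0.99] turn -0.033
[[ 84  75  87 115 108 109 112 113 110 109 115 114 120 121 117 110 108 115]
 [ 40  38  47  94 105 103  99  98  99 100  93 100 104 115 117 111 110 110]
 [ 41  41  42  94  97  95  93  96  96 100 100 106  99 101 107 106 106  86]
 [ 36  46  82 103 102 101 100 102  71  80  89 103 108 104 102 103  98  89]
 [ 32  83 110 109 109 109 112  96 104  86  84  81 109 111 106 102 110 106]
 [ 63 106 111 114 116 112 112  94 109  92  80  99 110 110 111 128 166 108]
 [ 99  90 107 108 117 115 115 115 108 103  82 114 132 130 129 176 162 143]
 [122  95 105 109 113 117 118 118 138 137 138 142 186 185 177 177 157 132]
 [124 107 105 114 114 112 116 135 190 194 197 193 190 189 184 171 135 165]
 [126 120 121 104 111 117 121 186 185 192 196 196 194 189 180 149 117 157]]
```

The ring now centres at about (311.1, 302.6), against (311.0, 302.6) for the bit. Second stroke.

{"fn": "step_arm", "kwargs": {"plan": [[0,0.02,0.7,0,0,0,-1],[0,0,0.35,0,0,0,-1],[0.25,0,0.58,0,0,0,-1],[0.2,0,0.58,0,0,0,-1],[0.1,0,0.62,0,0,0,-1],[0.05,0,0.62,0,0,0,-1],[0,0,0.5,0,0,0,-1],[-0.1,0,0.5,0,0,0,-1],[-0.13,0,0.4,0,0,0,-1],[-0.15,0,0.4,0,0,0,-1]]}}

```text
time_s: 51.78
ee_pos: [0.4772, -0.0179, 0.1103]
tcp_rot: [0.0, -0.014, 1.0, 0.0]
contact_force: [-2.9, -0.0, 4.2]
width: -0.002
gripper_force: 1.9
```

{"fn": "step_arm", "kwargs": {"plan": [[-0.03,0,0.1,0,0,0,-1],[0,0,0.1,0,0,0,-1],[0,0,0.05,0,0,0,-1],[0,0,0,0,0,0,-1],[0,0,0,0,0,0,-1]]}}

```text
time_s: 52.4
ee_pos: [0.4786, -0.018, 0.1063]
tcp_rot: [0.001, -0.014, 1.0, -0.0]
contact_force: [-7.4, 1.5, 19.9]
width: 0.003
gripper_force: 10.1
```

At the stop again (20 N). I'll hold briefly, then let it rise and withdraw.

{"fn": "step_arm", "kwargs": {"plan": [[0,0,0,0,0,0,-1],[0,0,0,0,0,0,-1],[0.15,0,-0.6,0,0,0,-1],[0.15,0,-0.5,0,0,0,-1],[0.08,0,-0.6,0,0,0,-1],[0,0,-0.6,0,0,0,-1],[-0.1,0,-0.7,0,0,0,-1],[-0.2,0,-0.7,0,0,0,-1],[-0.2,0,-0.7,0,0,0,-1],[0,0,-0.8,0,0,0,-1]]}}

```text
time_s: 53.65
ee_pos: [0.4815, -0.018, 0.2599]
tcp_rot: [0.0, -0.014, 1.0, -0.0]
contact_force: [-0.1, 0.1, -0.2]
width: 0.001
gripper_force: 0.0
```

{"fn": "step_arm", "kwargs": {"plan": [[0,0,-0.8,0,0,0,-1],[0.5,0,-0.8,0,0,0,-1],[1,0,0,0,0,0,-1],[0,0,0,0,0,0,-1]]}}

```text
time_s: 54.15
ee_pos: [0.435, -0.019, 0.3077]
tcp_rot: [0.0, -0.013, 1.0, -0.0]
contact_force: [1.0, -0.2, -0.2]
width: 0.003
gripper_force: 0.0
```

Run:
```python
from h import *
s=r.sense(); print(s["time_s"],s["ee_pos"],s["contact_force"])
im,d=save("side","side12.png"); c=cloud("side",d); g=cv2.cvtColor(cv2.imread("pics/side12.png"),cv2.COLOR_BGR2GRAY); print(g[298:307,304:318])
for k in("drilled","lever_ball","spool_red","parasol"):
    for q in r.masks_of("side",k)[:2]:
        x=c[q["mask"]&(d>0)]; print(k,round(q["confidence"],2),np.round(np.median(x,0),3))
im,d=r.capture("top"); c=cloud("top",d); m=(c[...,2]>.12)&(c[...,2]<.185)&(np.hypot(c[...,0]-.545,c[...,1]-.063)<.018); print("drill z",m.sum(),np.median(c[m][:,2]) if m.any() else 0)
```

```text
54.15 [ 0.43498519 -0.01904179  0.30766273] [ 1.01786214 -0.1948364  -0.24206331]
[[ 90 112 109 107 110 112 108 110 111 112 122 120 118 111]
 [ 50  92 106  99 100  96  99  95  97  97 106 111 113 112]
 [ 44  90  97  95  94 100  94  98 103 101  98  98 106 106]
 [ 82 102 101 102 101 102  70  76  91 104 107 105 101 103]
 [108 110 108 106 108  93 103  86  82  78 109 110 106 105]
 [112 114 115 112 112  92 107  92  79  96 108 109 108 130]
 [103 113 114 114 119 116 106  98  83 112 129 126 130 176]
 [106 104 108 118 120 119 139 137 139 139 183 182 174 170]
 [106 112 117 112 112 135 189 192 192 193 190 187 186 170]]
drilled 0.75 [0.406 0.287 0.014]
drilled 0.6 [0.539 0.144 0.007]
lever_ball 0.56 [ 0.557 -0.013  0.176]
spool_red 0.63 [0.379 0.23  0.033]
spool_red 0.55 [0.54  0.145 0.007]
parasol 0.46 [ 0.362 -0.216  0.073]
drill z 163 0.16848730634541328
```

The drill is raised again, the ring hasn't moved, and the bystanders checked (red spool, parasol) are where they were. Handing in.

```bash
python3 -c "
from workcell import r
print(r.finish_job())"
```

```text
the job is handed in; nothing more can be done
None
```

I handed the job in at about 54 s of the 72 s allowed; no verdict came back. The blank lies ring up in the nest with its dot about 1 mm from under the bit by my last measurement, the lever went to its stop and is up again, and the drilled disc from the nest lies in the tray. A first stroke came down with the ring about 3–4 mm off, so I recentred the blank and repeated it. I viewed 11 pictures, one over the limit of 10.

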